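# Put the hand planes away in their fitted tray

### The arm

A 7-joint arm with a two-finger parallel gripper is mounted at the origin on the work surface. World frame = base frame: x ahead of the robot, y to its left, z up, the work surface at z = 0. Lengths are in m, angles in rad, forces in N, time in s.
With the tool pointing down it reaches from about 0.35 to 0.9 m from the base axis. Payload 8.1 kg.
Tool frame: the origin (TCP) lies at the very end of the fingers, on their centre line; the grasp point (between the pads) lies 19 mm behind it; z points along the fingers, y is the direction in which the jaws open and shut (so a half turn about z gives the same grasp; the last joint's range is limited). The gripper opens to 92 mm and grips with 3 to 60 N. Pads are 19 mm wide; open, the fingers measure 130 mm over their backs; the gripper's body (75 mm by 190 mm) begins 47 mm behind the grasp point.
Start: joints at [-1.332, 0.434, 0.025, 1.573, -0.012, 1.134, -0.075], TCP at [0.21, 0.589, 0.227] pointing down, gripper open.
Joint ranges: [-2.62, 2.62], [-0.44, 2.09], [-1.27, 1.32], [0.08, 2.57], [-1.32, 4.46], [0.12, 2], [-2.74, 2.74]. Speed limits (rad/s): [2.22, 2.22, 3.01, 3.01, 3.14, 3.14, 3.14].

### API

Orientations are given as a rotation vector (axis times angle).
In Python, from cell import observe, get_image, sign_off gives the robot as it stands.
- The arm moves only by the tool arm_command, never from a script. Its argument "deltas" is a list of rows, each an object with "xyz": the shift along the tool's x, y, z in cm, a list of three; "turn": the turn about the tool's z in degrees; "jaw": the closure in counts, from 0 (fully open) to 255 (shut). A call has 1 to 5 rows; each row is the pose to reach, as a shift and turn from the pose measured when the call began, along the tool's axes at that moment; what a row does not reach only later rows make up. A row lasts 1/12 s, in which the tool goes at most 41.7 mm and 7.16 degrees, less where a joint would pass 70% of its speed; a pose out of reach is approached as far as the arm can. A call with a gripper value outside its range is refused whole. The fingers move at their own pace and stop on an object; "force" is the grip in N (left out, the last holds). Time passes only in rows, so rows that repeat a pose let the fingers close. It gives the time, the measured TCP pose, the force and the opening at its end, in the units of the state.
- observe(): the state, without advancing time (a new reading comes with each control period).
- get_image(name): name is "scene" or "side" or "wrist"; returns a dict with "frame" (480x640x3 uint8, red, green, blue), "depth" (480x640 float32, m along the optical axis (not along the pixel's ray), 0 where there is no reading), "camera_matrix" (3x3 intrinsics, pixels), "cam_to_world" (4x4, takes a point from camera to world coordinates). Camera axes: x right, y up, looking along -z (the intrinsics and any distortion apply to the point x, -y, -z); pixel columns grow to the right and rows downward; lengths in m; the calibration is good to about 2 mm. A picture is of the moment at which its call begins.
- sign_off(): hands the job in, once; it reports no verdict.
The state is a dict: "clock": time; "joints": joint angles; "dq": joint speeds; "joint_efforts": joint torques, N m; "position": TCP position; "ee_rot": TCP orientation; "force": force on the tool from outside, world axes, zero at the start; "ft_torque": the same for the moment, N m; "width": opening from 0.0 (shut) to 1.0 (fully open).
Only numpy, scipy, OpenCV 4.12 (cv2) and the standard library are available. Lean on these libraries where they do the work, as an engineer would, in place of code of your own. Each camera call takes 0.05 s, during which the arm holds its last target.

### The job

Clear the bench: put the four wooden hand planes away in the plane tray, each in the bay that fits it in length and width, sole down and with its toe (front end) resting up on the bay's dark strip so that the iron hangs clear of the wood. Set them down gently rather than dropping them, and leave the birch block and the mallet where they lie.

Things in the scene. Friction and masses are not known exactly. Their poses are not given: they have to be found in the camera images.
- large_plane_mid (a point): biggest of three broad wooden planes: beech body 200 long x 56 wide x 52 high, straight sides, stands on its sole, loose, 550 g. Iron and dark wedge rise 18 mm above its top behind the middle, leaning to the heel (rear end, with a steel button). Point: middle of the body, 26 mm above the sole; x to the toe (front), z up. Grip across the width, at or just above this point
- medium_plane_mid (a point): middle-sized of three broad wooden planes: beech body 155 long x 48 wide x 48 high, straight sides, stands on its sole, loose, 360 g. Iron and dark wedge rise 18 mm above its top behind the middle, leaning to the heel (rear end, with a steel button). Point: middle of the body, 24 mm above the sole; x to the toe (front), z up. Grip across the width, at or just above this point
- small_plane_mid (a point): smallest of three broad wooden planes: beech body 110 long x 38 wide x 44 high, straight sides, stands on its sole, loose, 200 g. Iron and dark wedge rise 15 mm above its top behind the middle, leaning to the heel (rear end, with a steel button). Point: middle of the body, 22 mm above the sole; x to the toe (front), z up. Grip across the width, at or just above this point
- rebate_plane_mid (a point): slim wooden rebate plane, round chip holes in its sides: beech body 175 long x 24 wide x 54 high, straight sides, stands on its sole, loose, 220 g. Iron and dark wedge rise 14 mm above its top behind the middle, leaning to the heel (rear end, with a steel button). Point: middle of the body, 27 mm above the sole; x to the toe (front), z up. Grip across the width, at or just above this point
- large_bay: the large plane's bay, one of four in the flat tray, fixed: 224 x 80 mm inside, 12 mm free all round the plane. Origin under its middle, 9 mm above the bench; floor 6 mm above the origin; walls 6 mm thick, 10 mm above the floor. A dark toe strip, 40 mm wide, 6 mm high, crosses the floor against the +x end wall. x to that toe end, z up
- medium_bay: the medium plane's bay, one of four in the flat tray, fixed: 179 x 72 mm inside, 12 mm free all round the plane. Origin under its middle, 9 mm above the bench; floor 6 mm above the origin; walls 6 mm thick, 10 mm above the floor. A dark toe strip, 40 mm wide, 6 mm high, crosses the floor against the +x end wall. x to that toe end, z up
- small_bay: the small plane's bay, one of four in the flat tray, fixed: 134 x 62 mm inside, 12 mm free all round the plane. Origin under its middle, 9 mm above the bench; floor 6 mm above the origin; walls 6 mm thick, 10 mm above the floor. A dark toe strip, 40 mm wide, 6 mm high, crosses the floor against the +x end wall. x to that toe end, z up
- rebate_bay: the rebate plane's bay, one of four in the flat tray, fixed: 199 x 48 mm inside, 12 mm free all round the plane. Origin under its middle, 9 mm above the bench; floor 6 mm above the origin; walls 6 mm thick, 10 mm above the floor. A dark toe strip, 40 mm wide, 6 mm high, crosses the floor against the +x end wall. x to that toe end, z up
- birch_blank_mid (a point): bystander: a plain sawn birch block 165 x 52 x 45 mm, no iron or wedge, loose on the bench beyond the planes; the point is its middle
- mallet_mid (a point): bystander: a joiner's mallet lying on the bench beyond the plane tray, head 110 x 58 x 64 mm, handle 220 mm, loose; the point is the middle of its head; the handle runs to -x

How it is judged:
At the end, for the whole second after the job is handed in: Each plane rests inside its own bay: body middle within 16 mm of the bay's middle each way and 0 to 7 mm higher than with its sole flat on the bay floor, toe on the strip (nose up at least 0.015 rad), upright within 0.13 rad, at rest (x of large_plane_mid in the frame of large_bay between -0.016 and 0.016 m and y of large_plane_mid in the frame of large_bay between -0.016 and 0.016 m and z of large_plane_mid in the frame of large_bay between 0.032 and 0.039 m and angle between each of large_plane_mid, medium_plane_mid, small_plane_mid, rebate_plane_mid's own z axis and vertical below 0.13 rad and angle between each of large_plane_mid, medium_plane_mid, small_plane_mid, rebate_plane_mid's own x axis and vertical below 1.5558 rad and linear speed of each of large_plane, medium_plane, small_plane, rebate_plane below 0.02 m/s and x of medium_plane_mid in the frame of medium_bay between -0.016 and 0.016 m and y of medium_plane_mid in the frame of medium_bay between -0.016 and 0.016 m and z of medium_plane_mid in the frame of medium_bay between 0.03 and 0.037 m and x of small_plane_mid in the frame of small_bay between -0.016 and 0.016 m and y of small_plane_mid in the frame of small_bay between -0.016 and 0.016 m and z of small_plane_mid in the frame of small_bay between 0.028 and 0.035 m and x of rebate_plane_mid in the frame of rebate_bay between -0.016 and 0.016 m and y of rebate_plane_mid in the frame of rebate_bay between -0.016 and 0.016 m and z of rebate_plane_mid in the frame of rebate_bay between 0.033 and 0.04 m); the robot touches nothing.
It fails at once if a plane is dropped (moves faster than 0.5 m/s while the fingers do not hold it) ((linear speed of large_plane above 0.5 m/s and contact force between the fingers and large_plane below 0.3 N) or (linear speed of medium_plane above 0.5 m/s and contact force between the fingers and medium_plane below 0.3 N) or (linear speed of small_plane above 0.5 m/s and contact force between the fingers and small_plane below 0.3 N) or (linear speed of rebate_plane above 0.5 m/s and contact force between the fingers and rebate_plane below 0.3 N)).
It fails at once if the birch block is pushed away from its place by more than 30 mm (distance of birch_blank_mid from where it was at the start of the episode above 0.03 m).
It fails at once if the mallet is pushed away from its place by more than 30 mm (distance of mallet_mid from where it was at the start of the episode above 0.03 m).
It also fails if it takes over 128 s, if anything falls off the work surface, if the arm or the gripper's body presses on something with over 40 N, if the wrist force passes 120 N, or if a joint passes its speed limit or range.

## Working session

There is one attempt and no reset: what is moved stays moved. The work goes in short steps, Python scripts to look and compute and a tool call to move; the robot and the scene stay as the last step left them, time stands still between calls to the robot, and variables do not carry over. Pictures are saved under pics/ and viewed, and the job is handed in when it is done.

Besides the shell and the picture viewer there is one more tool, called after "Emit:" as a command line: name --argument value ..., lists and objects as JSON in quotes. arm_command: Moves the arm, as the interface text tells. Its arguments: {"type":"object","properties":{"deltas":{"type":"array","items":{"type":"object","properties":{"xyz":{"type":"array","items":{"type":"number"}},"turn":{"type":"number"},"jaw":{"type":"number"}}}},"force":{"type":"number"}},"required":["deltas"]}

```bash
ls; mkdir -p pics
python3 - <<'E'
from cell import observe,get_image
import cv2,numpy as np
print(observe())
for n in ["scene","side","wrist"]:
    d=get_image(n); cv2.imwrite(f"pics/{n}0.png",d["frame"][:,:,::-1]); print(n,d["camera_matrix"],d["cam_to_world"])
    np.savez(f"{n}0.npz",**d)
E
```

```text
pics
{'clock': 0.0, 'joints': array([-1.33154611,  0.43521353,  0.02497316,  1.57407366, -0.01160925,
        1.13400176, -0.07509064]), 'dq': array([ 0.00157055,  0.00114549,  0.00215191, -0.00098503, -0.00077628,
        0.00162124,  0.0011793 ]), 'joint_efforts': array([-1.21688154e-03, -6.67844367e+01,  9.84194018e-01, -3.14463794e+01,
       -6.07051374e-02,  4.24821989e-02,  1.85726058e-04]), 'position': array([0.20940163, 0.58834495, 0.22595991]), 'ee_rot': array([-5.34443066e-01, -3.09566440e+00,  2.42762458e-03]), 'force': array([-0.99558406, -0.10158766,  0.03090421]), 'ft_torque': array([-0.03065288, -0.01608487,  0.04553473]), 'width': 1.0006487870301508}
scene [[471.79829451   0.         311.75914939]
 [  0.         471.79829451 240.72144471]
 [  0.           0.           1.        ]] [[ 0.0580121  -0.60936339  0.79076599  1.42011035]
 [ 0.99806459  0.01762995 -0.05963431 -0.06109362]
 [ 0.0223978   0.79269505  0.60920678  0.65903005]
 [ 0.          0.          0.          1.        ]]
side [[510.06953748   0.         324.76728912]
 [  0.         510.06953748 242.77520607]
 [  0.           0.           1.        ]] [[ 0.6919451   0.41455212 -0.59106558 -0.03404359]
 [-0.72188024  0.40867578 -0.55845594 -0.60491424]
 [ 0.01004509  0.81309941  0.58203818  0.70501484]
 [ 0.          0.          0.          1.        ]]
wrist [[385.43342795   0.         319.36415565]
 [  0.         385.43342795 232.99645899]
 [  0.           0.           1.        ]] [[ 0.33547578 -0.89920731 -0.28085979  0.13199914]
 [ 0.94204796  0.31981411  0.10131422  0.61667429]
 [-0.00127957 -0.29857186  0.9543863   0.38380378]
 [ 0.          0.          0.          1.        ]]
```

View pics/scene0.png

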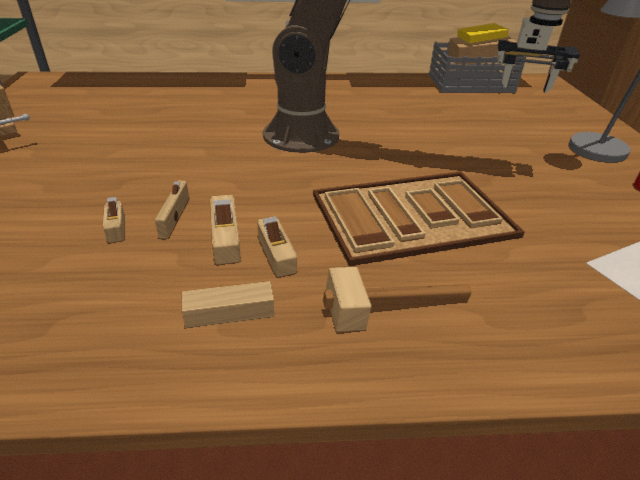

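View pics/side0.png

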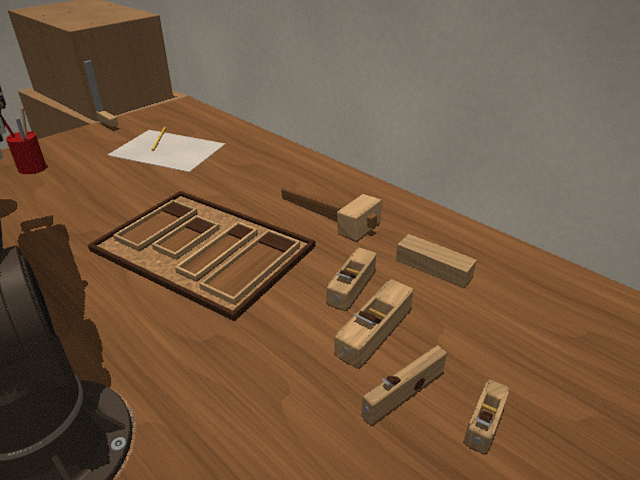

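```bash
cat > h.py <<'E'
import numpy as np,cv2
from scipy.spatial.transform import Rotation as R
def cloud(d):
    K=d["camera_matrix"];T=d["cam_to_world"];z=d["depth"].astype(float)
    v,u=np.mgrid[0:480,0:640]
    p=np.stack([(u-K[0,2])/K[0,0]*z,-(v-K[1,2])/K[1,1]*z,-z],-1)
    p=p@T[:3,:3].T+T[:3,3]
    p[z==0]=np.nan
    return p
def proj(d,P):
    K=d["camera_matrix"];T=d["cam_to_world"]
    c=(np.atleast_2d(P)-T[:3,3])@T[:3,:3]
    return np.stack([K[0,0]*c[:,0]/-c[:,2]+K[0,2],K[1,1]*-c[:,1]/-c[:,2]+K[1,2]],-1)
E
python3 - <<'E'
from h import *
# top-down map
S=800 # px/m
for zmin,zmax,nm in [(-0.01,0.12,'top')]:
    img=np.zeros((600*1,800,3),np.uint8); hm=np.full((600,800),-1.)
    for n in ["scene","side"]:
        d=dict(np.load(n+"0.npz"));p=cloud(d).reshape(-1,3);c=d["frame"].reshape(-1,3)
        m=(p[:,2]>zmin)&(p[:,2]<zmax); p=p[m];c=c[m]
        # row: x from 0.95 down; col: y from +0.5 to -0.5 
        r=((0.95-p[:,0])*S).astype(int); q=((0.5-p[:,1])*S).astype(int)
        k=(r>=0)&(r<600)&(q>=0)&(q<800)
        for a,b,z,cc in zip(r[k],q[k],p[k,2],c[k]):
            if z>hm[a,b]: hm[a,b]=z; img[a,b]=cc[::-1]
    cv2.imwrite("pics/top.png",img)
    h=np.clip(hm/0.08*255,0,255).astype(np.uint8); cv2.imwrite("pics/toph.png",cv2.applyColorMap(h,cv2.COLORMAP_JET))
E
```

```text
(no output)
```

View pics/top.png

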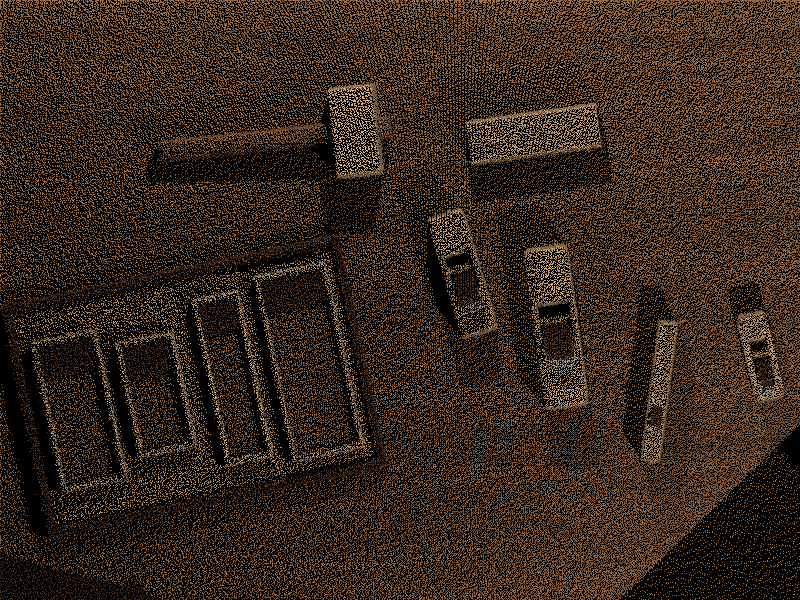

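View pics/toph.png

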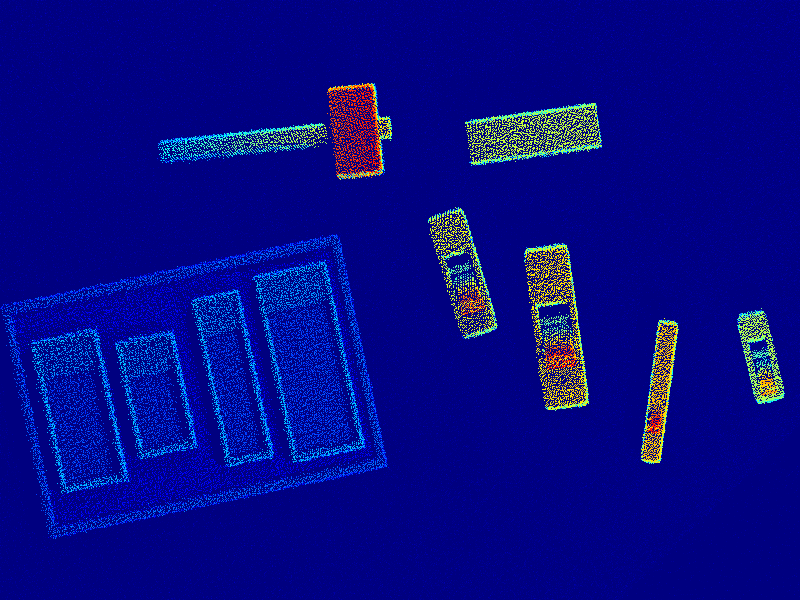

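The scene view shows the planes left of the base: small (115,220), rebate (173,210), large (225,228) and medium (277,245). All toes face the camera (+x), and the irons are toward the heels. The tray spans (315–518, 175–255), and its bays run large, rebate, small, medium from the near side to the right. Next I'll fit rectangles.

```bash
cat > fit.py <<'E'
from h import *
from scipy.optimize import minimize
def edgefit(xy,L,W,x0,y0,a0):
    # fit fixed-size rect: penalise points outside, and emptiness near borders (use quantile extents)
    def ext(a):
        c,s=np.cos(a),np.sin(a); u=xy[:,0]*c+xy[:,1]*s; v=-xy[:,0]*s+xy[:,1]*c
        return u,v
    best=None
    for a in a0+np.radians(np.arange(-12,12.01,.25)):
        u,v=ext(a); q=[np.percentile(u,.7),np.percentile(u,99.3),np.percentile(v,.7),np.percentile(v,99.3)]
        area=(q[1]-q[0])*(q[3]-q[2])
        if best is None or area<best[0]: best=(area,a,q)
    _,a,q=best
    c,s=np.cos(a),np.sin(a); uc,vc=(q[0]+q[1])/2,(q[2]+q[3])/2
    return np.array([uc*c-vc*s,uc*s+vc*c]),a,q[1]-q[0],q[3]-q[2]
E
python3 - <<'E'
from fit import *
P={'large':(.2,.056,.052,.541,-.196,3),'medium':(.155,.048,.048,.61,-.078,14),'small':(.11,.038,.044,.505,-.45,13),'rebate':(.175,.024,.054,.46,-.324,-7)}
cl={n:cloud(dict(np.load(n+"0.npz"))).reshape(-1,3) for n in ["scene","side"]}
for n,p in cl.items():
    m=(np.abs(p[:,0]-.4)<.2)&(np.abs(p[:,1]+.1)<.15)&(p[:,2]<.012); print(n,'bench z',np.nanmedian(p[m,2]))
for k,(L,W,H,x,y,a) in P.items():
    for n,p in list(cl.items())+[('both',np.vstack(list(cl.values())))]:
        c=p[(np.hypot(p[:,0]-x,p[:,1]-y)<L*.55+.01)&(np.abs(p[:,2]-H)<.006)]
        r=edgefit(c[:,:2],L,W,x,y,np.radians(a)); print(k,n,len(c),np.round(r[0],4),round(np.degrees(r[1]),2),np.round(r[2:],4),'z',round(np.median(c[:,2]),4))
B={'large':(.236,.092,.5,.114,11),'medium':(.191,.084,.437,.4,11),'small':(.146,.074,.456,.306,11),'rebate':(.211,.06,.479,.21,11)}
for k,(L,W,x,y,a) in B.items():
    for n,p in list(cl.items())+[('both',np.vstack(list(cl.values())))]:
        a_=np.radians(a);c_,s_=np.cos(a_),np.sin(a_)
        u=(p[:,0]-x)*c_+(p[:,1]-y)*s_; v=-(p[:,0]-x)*s_+(p[:,1]-y)*c_
        c=p[(abs(u)<L/2+.012)&(abs(v)<W/2+.008)&(np.abs(p[:,2]-.025)<.003)]
        r=edgefit(c[:,:2],L,W,x,y,a_); print('bay',k,n,len(c),np.round(r[0],4),round(np.degrees(r[1]),2),np.round(r[2:],4),'z',round(np.median(c[:,2]),4))
E
```

```text
scene bench z 6.666472464511575e-05
side bench z 0.0005005057208583574
large scene 1099 [ 0.5372 -0.1619] 10.25 [0.197  0.1268] z 0.0513
large side 2229 [ 0.532  -0.1534] 8.0 [0.1954 0.1417] z 0.0517
large both 3328 [ 0.5346 -0.1533] 8.0 [0.2001 0.141 ] z 0.0516
medium scene 854 [ 0.621  -0.1111] 16.25 [0.1504 0.1171] z 0.0476
medium side 1016 [ 0.6155 -0.1118] 16.75 [0.1513 0.116 ] z 0.0482
medium both 1870 [ 0.6179 -0.1116] 16.75 [0.1554 0.1167] z 0.0479
small scene 377 [ 0.5072 -0.4504] 13.0 [0.1063 0.0371] z 0.0429
small side 1090 [ 0.5021 -0.4513] 13.5 [0.1079 0.0375] z 0.0436
small both 1467 [ 0.5037 -0.4509] 13.5 [0.1108 0.0374] z 0.0435
rebate scene 480 [ 0.4689 -0.2787] -8.25 [0.1719 0.115 ] z 0.0533
rebate side 1465 [ 0.4641 -0.2783] -7.5 [0.171 0.117] z 0.0537
rebate both 1945 [ 0.4658 -0.2785] -7.5 [0.1741 0.1169] z 0.0536
bay large scene 574 [0.4989 0.1137] 12.0 [0.2374 0.0923] z 0.0243
bay large side 852 [0.4964 0.1138] 12.0 [0.2369 0.0938] z 0.0247
bay large both 1426 [0.4976 0.114 ] 12.0 [0.2387 0.0935] z 0.0246
bay medium scene 457 [0.4379 0.4006] 12.5 [0.1925 0.0858] z 0.0242
bay medium side 582 [0.4349 0.4016] 12.0 [0.1918 0.0882] z 0.0243
bay medium both 1039 [0.4365 0.4015] 12.0 [0.1942 0.0874] z 0.0243
bay small scene 366 [0.4582 0.3048] 11.5 [0.1481 0.0745] z 0.0242
bay small side 468 [0.4553 0.3051] 12.0 [0.1472 0.076 ] z 0.0245
bay small both 834 [0.4567 0.3053] 11.5 [0.1497 0.0761] z 0.0244
bay rebate scene 422 [0.4786 0.2093] 12.0 [0.2109 0.0611] z 0.0244
bay rebate side 607 [0.4763 0.2095] 12.5 [0.2118 0.0623] z 0.0247
bay rebate both 1029 [0.4771 0.2095] 12.25 [0.2126 0.0622] z 0.0246
```

```bash
cat > meas.py <<'E'
from fit import *
from cell import observe
P={'large':(.2,.056,.052,.541,-.196,5),'medium':(.155,.048,.048,.61,-.078,14),'small':(.11,.038,.044,.505,-.45,13),'rebate':(.175,.024,.054,.46,-.324,-7)}
def near(p,L,W,x,y,a,H,mu,mv,dz):
    a_=np.radians(a);c_,s_=np.cos(a_),np.sin(a_)
    u=(p[:,0]-x)*c_+(p[:,1]-y)*s_; v=-(p[:,0]-x)*s_+(p[:,1]-y)*c_
    return p[(abs(u)<L/2+mu)&(abs(v)<W/2+mv)&(np.abs(p[:,2]-H)<dz)]
E
python3 - <<'E'
from meas import *
cl={n:cloud(dict(np.load(n+"0.npz"))).reshape(-1,3) for n in ["scene","side"]}
for k,(L,W,H,x,y,a) in P.items():
    for n,p in list(cl.items()):
        c=near(p,L,W,x,y,a,H,.015,.015,.006)
        r=edgefit(c[:,:2],L,W,x,y,np.radians(a)); print(k,n,len(c),np.round(r[0],4),round(np.degrees(r[1]),2),np.round(r[2:],4),'z',round(np.median(c[:,2]),4))
    p=np.vstack(list(cl.values())); c=near(p,L,W,x,y,a,H+.014,.01,.01,.006); print('  iron',c[:,:2].mean(0)-r[0])
s=observe();M=R.from_rotvec(s['ee_rot']).as_matrix();print(M)
E
```

```text
large scene 976 [ 0.5432 -0.1952] 8.0 [0.1973 0.055 ] z 0.0514
large side 1888 [ 0.5381 -0.1958] 7.75 [0.1958 0.056 ] z 0.052
  iron [-0.03480275 -0.00528058]
medium scene 722 [ 0.6113 -0.0777] 16.5 [0.1508 0.0476] z 0.0473
medium side 905 [ 0.6059 -0.0786] 16.75 [0.1523 0.0471] z 0.048
  iron [-0.03396746 -0.01124666]
small scene 377 [ 0.5072 -0.4504] 13.0 [0.1063 0.0371] z 0.0429
small side 1090 [ 0.5021 -0.4513] 13.5 [0.1079 0.0375] z 0.0436
  iron [-0.03436608 -0.00830531]
rebate scene 421 [ 0.4622 -0.3238] -8.0 [0.1724 0.0239] z 0.0535
rebate side 1258 [ 0.4582 -0.3248] -7.25 [0.1717 0.0236] z 0.054
  iron [-0.03864576  0.00520073]
[[-9.42135304e-01  3.35232710e-01 -3.14605855e-04]
 [ 3.35232843e-01  9.42134576e-01 -1.17498157e-03]
 [-9.74912007e-05 -1.21245783e-03 -9.99999260e-01]]
```

View pics/wrist0.png

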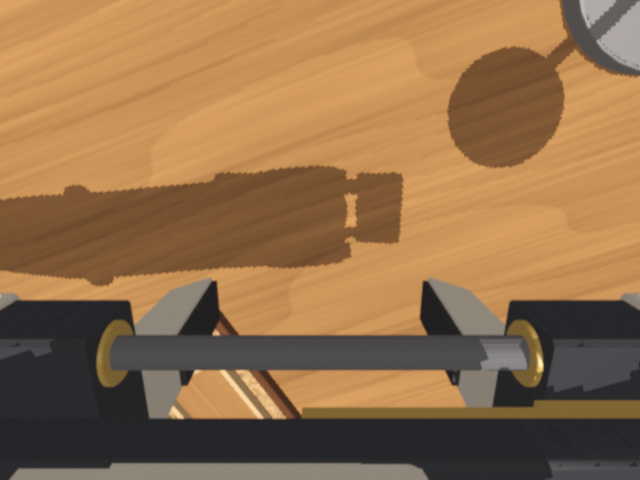

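```bash
cat > go.py <<'E'
import sys
from h import *
from cell import observe
PL={'large':(.5407,-.1955,7.9),'medium':(.6086,-.078,16.6),'small':(.5047,-.4508,13.25),'rebate':(.4602,-.3243,-7.6)}
BY={'large':(.4976,.1138,12.1),'medium':(.4365,.4011,12.1),'small':(.4568,.305,12.1),'rebate':(.4775,.2094,12.1)}
def go(x,y,z,ang):
    s=observe();M=R.from_rotvec(s['ee_rot']).as_matrix();p=s['position']
    d=np.array([x,y,z])-p; t=M.T@d*100
    jaw=np.degrees(np.arctan2(M[1,1],M[0,1])); e=(ang+90-jaw+180)%360-180
    print('clock',round(s['clock'],2),'pos',np.round(p,4),'jaw',round(jaw,2),'w',round(s['width'],3),'F',np.round(s['force'],1),'tilt',np.round(M[:2,2],4))
    print('joints',np.round(s['joints'],2))
    print('world delta cm',np.round(d*100,2),'TOOL cm',np.round(t,2),'turn',round(-e,2),'rows',round(np.linalg.norm(t)/4.17,1))
if __name__=='__main__':
    k,n,z=sys.argv[1:4]; T={'p':PL,'b':BY}[k][n]; go(T[0],T[1],float(z),T[2])
E
for k in p b; do for n in medium; do python3 go.py $k $n 0.17; done; done
```

```text
clock 0.15 pos [0.2094 0.5885 0.2261] jaw 70.41 w 1.002 F [-0.8 -0.8 -0.8] tilt [-0.0003 -0.0012]
joints [-1.33  0.44  0.02  1.57 -0.01  1.13 -0.08]
world delta cm [ 39.92 -66.65  -5.61] TOOL cm [-59.95 -49.4    5.68] turn -36.19 rows 18.7
clock 0.15 pos [0.2094 0.5885 0.2261] jaw 70.41 w 1.002 F [-0.8 -0.8 -0.8] tilt [-0.0003 -0.0012]
joints [-1.33  0.44  0.02  1.57 -0.01  1.13 -0.08]
world delta cm [ 22.71 -18.74  -5.61] TOOL cm [-27.68 -10.03   5.63] turn -31.69 rows 7.2
```

Emit:
arm_command --deltas '[{"xyz": [-3, -2.4, 0.3], "turn": 0, "jaw": 0}, {"xyz": [-6, -4.9, 0.6], "turn": 0, "jaw": 0}, {"xyz": [-9, -7.4, 0.9], "turn": 0, "jaw": 0}, {"xyz": [-12, -9.9, 1.2], "turn": 0, "jaw": 0}, {"xyz": [-15, -12.4, 1.5], "turn": 0, "jaw": 0}]' --force 40

```text
clock: 0.57
position: [0.3097, 0.4195, 0.211]
ee_rot: [-0.534, -3.096, 0.002]
force: [1.7, 0.2, -0.2]
width: 0.999
```

Emit:
arm_command --deltas '[{"xyz": [-3, -2.4, 0.3], "turn": 0, "jaw": 0}, {"xyz": [-6, -4.9, 0.6], "turn": 0, "jaw": 0}, {"xyz": [-9, -7.4, 0.9], "turn": 0, "jaw": 0}, {"xyz": [-12, -9.9, 1.2], "turn": 0, "jaw": 0}, {"xyz": [-15, -12.4, 1.5], "turn": 0, "jaw": 0}]'

```text
clock: 0.98
position: [0.4099, 0.2505, 0.1961]
ee_rot: [-0.534, -3.096, 0.002]
force: [1.0, 1.0, -0.2]
width: 0.998
```

Emit:
arm_command --deltas '[{"xyz": [-3, -2.4, 0.3], "turn": 0, "jaw": 0}, {"xyz": [-6, -4.9, 0.6], "turn": 0, "jaw": 0}, {"xyz": [-9, -7.4, 0.9], "turn": 0, "jaw": 0}, {"xyz": [-12, -9.9, 1.2], "turn": 0, "jaw": 0}, {"xyz": [-15, -12.4, 1.5], "turn": 0, "jaw": 0}]'

```text
clock: 1.4
position: [0.5103, 0.0817, 0.1811]
ee_rot: [-0.534, -3.096, 0.002]
force: [0.6, 0.6, -0.5]
width: 0.996
```

```bash
python3 go.py p medium 0.17
```

```text
clock 1.4 pos [0.5103 0.0817 0.1811] jaw 70.44 w 0.996 F [ 0.6  0.6 -0.5] tilt [-0.0004 -0.0012]
joints [-0.47  0.31  0.26  1.91 -0.09  0.94  1.07]
world delta cm [  9.83 -15.97  -1.11] TOOL cm [-14.61 -11.75   1.13] turn -36.16 rows 4.5
```

Emit:
arm_command --deltas '[{"xyz": [-3, -2.4, 0.3], "turn": -7, "jaw": 0}, {"xyz": [-6, -4.9, 0.6], "turn": -14, "jaw": 0}, {"xyz": [-9, -7.4, 0.9], "turn": -21, "jaw": 0}, {"xyz": [-12, -9.9, 1.1], "turn": -28, "jaw": 0}, {"xyz": [-14.6, -11.75, 1.1], "turn": -35, "jaw": 0}]'

```text
clock: 1.82
position: [0.6089, -0.0818, 0.1696]
ee_rot: [0.413, -3.113, 0.003]
force: [0.0, 0.1, -0.5]
width: 1.003
```

```bash
python3 go.py p medium 0.013
python3 - <<'E'
from cell import get_image
import cv2
cv2.imwrite("pics/w1.png",get_image("wrist")["frame"][:,:,::-1])
E
```

```text
clock 1.82 pos [ 0.6089 -0.0818  0.1696] jaw 105.11 w 1.003 F [ 0.   0.1 -0.5] tilt [-0.0013 -0.0024]
joints [-0.07  0.47  0.17  1.68 -0.09  1.    1.96]
world delta cm [ -0.03   0.38 -15.66] TOOL cm [-0.1   0.41 15.66] turn -1.49 rows 3.8
```

View pics/w1.png

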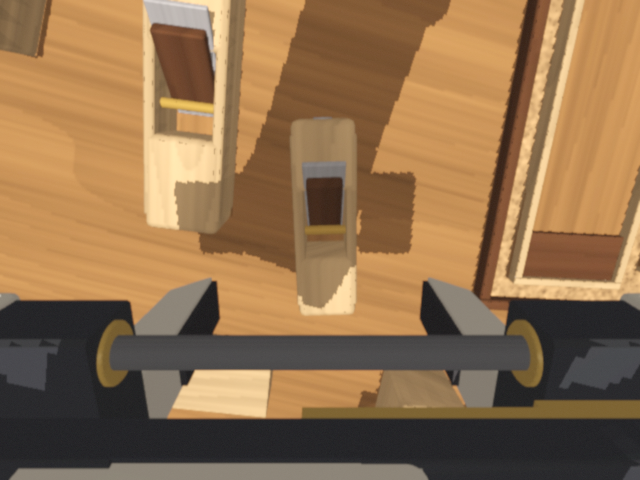

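The wrist view shows the medium plane centred between the fingers: body columns 293–356, with the toe end at the bottom, row 312. Descending and gripping.

Emit:
arm_command --deltas '[{"xyz": [-0.1, 0.4, 3.5], "turn": -1.5, "jaw": 0}, {"xyz": [-0.1, 0.4, 7], "turn": -1.5, "jaw": 0}, {"xyz": [-0.1, 0.4, 10.5], "turn": -1.5, "jaw": 0}, {"xyz": [-0.1, 0.4, 13.5], "turn": -1.5, "jaw": 0}, {"xyz": [-0.1, 0.4, 15.6], "turn": -1.5, "jaw": 0}]'

```text
clock: 2.28
position: [0.6099, -0.085, 0.0108]
ee_rot: [0.463, -3.104, 0.009]
force: [-0.3, 0.2, 0.2]
width: 1.0
```

Emit:
arm_command --deltas '[{"xyz": [0, 0, 0], "turn": 0, "jaw": 60}, {"xyz": [0, 0, 0], "turn": 0, "jaw": 120}, {"xyz": [0, 0, 0], "turn": 0, "jaw": 200}, {"xyz": [0, 0, 0], "turn": 0, "jaw": 255}, {"xyz": [0, 0, 0], "turn": 0, "jaw": 255}]' --force 40

```text
clock: 2.7
position: [0.6112, -0.0849, 0.0126]
ee_rot: [-0.463, 3.107, -0.01]
force: [-0.0, 0.2, 1.0]
width: 0.689
```

Emit:
arm_command --deltas '[{"xyz": [0, 0, 0], "turn": 0, "jaw": 255}, {"xyz": [0, 0, 0], "turn": 0, "jaw": 255}, {"xyz": [0, 0, 0], "turn": 0, "jaw": 255}, {"xyz": [0, 0, 0], "turn": 0, "jaw": 255}, {"xyz": [0, 0, 0], "turn": 0, "jaw": 255}]'

```text
clock: 3.12
position: [0.6116, -0.084, 0.0137]
ee_rot: [-0.464, 3.106, -0.009]
force: [-1.6, 2.6, 8.0]
width: 0.517
```

```bash
python3 go.py b medium 0.17
```

```text
clock 3.12 pos [ 0.6116 -0.084   0.0137] jaw 106.98 w 0.517 F [-1.6  2.6  8. ] tilt [ 0.0021 -0.0053]
joints [-0.04  0.66  0.13  1.8  -0.11  0.69  2.02]
world delta cm [-17.51  48.51  15.63] TOOL cm [  2.57  51.42 -15.93] turn 4.88 rows 12.9
```

Emit:
arm_command --deltas '[{"xyz": [0, 0, -2], "turn": 0, "jaw": 255}, {"xyz": [0, 0, -5], "turn": 0, "jaw": 255}, {"xyz": [0, 0, -8.5], "turn": 0, "jaw": 255}, {"xyz": [0, 0, -12], "turn": 0, "jaw": 255}, {"xyz": [0, 0, -15], "turn": 0, "jaw": 255}]'

```text
clock: 3.53
position: [0.6111, -0.0836, 0.1658]
ee_rot: [-0.463, 3.105, -0.01]
force: [1.6, 0.7, -3.9]
width: 0.514
```

```bash
python3 go.py b medium 0.17;  python3 - <<'E'
from cell import get_image
import cv2
cv2.imwrite("pics/s2.png",get_image("side")["frame"][:,:,::-1])
E
```

```text
clock 3.53 pos [ 0.6111 -0.0836  0.1658] jaw 106.95 w 0.514 F [ 1.6  0.7 -3.9] tilt [ 0.0027 -0.0057]
joints [-0.07  0.47  0.16  1.68 -0.08  0.99  1.99]
world delta cm [-17.46  48.47   0.42] TOOL cm [ 2.57 51.45 -0.74] turn 4.85 rows 12.4
```

View pics/s2.png

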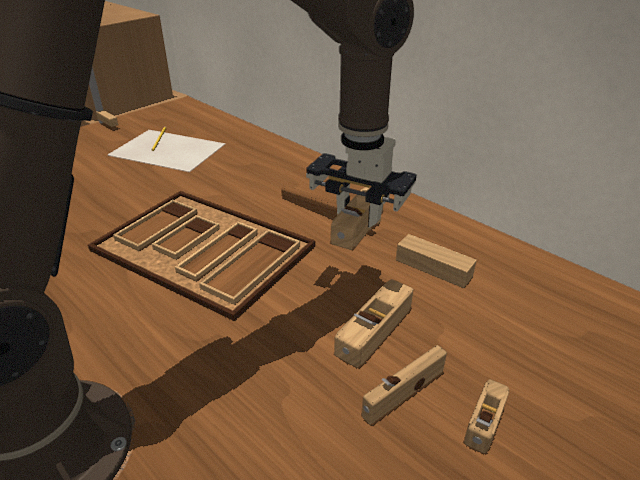

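The side view shows the medium plane held level at (350,225). Carrying it over.

Emit:
arm_command --deltas '[{"xyz": [0.2, 3, 0], "turn": 0, "jaw": 255}, {"xyz": [0.4, 7, 0], "turn": 0, "jaw": 255}, {"xyz": [0.6, 11, 0], "turn": 0, "jaw": 255}, {"xyz": [0.8, 15, 0], "turn": 0, "jaw": 255}, {"xyz": [1, 19, 0], "turn": 0, "jaw": 255}]'

```text
clock: 4.0
position: [0.5481, 0.0959, 0.1699]
ee_rot: [-0.46, 3.098, -0.012]
force: [0.6, 0.9, -4.6]
width: 0.521
```

Emit:
arm_command --deltas '[{"xyz": [0.2, 4, 0], "turn": 0, "jaw": 255}, {"xyz": [0.4, 8, 0], "turn": 0, "jaw": 255}, {"xyz": [0.6, 12, 0], "turn": 0, "jaw": 255}, {"xyz": [0.8, 15, 0], "turn": 0, "jaw": 255}, {"xyz": [1, 18, 0], "turn": 0, "jaw": 255}]'

```text
clock: 4.42
position: [0.4849, 0.2669, 0.1679]
ee_rot: [-0.462, 3.098, -0.012]
force: [0.8, -0.1, -4.1]
width: 0.522
```

```bash
python3 go.py b medium 0.13
```

```text
clock 4.42 pos [0.4849 0.2669 0.1679] jaw 106.96 w 0.522 F [ 0.8 -0.1 -4.1] tilt [ 0.0106 -0.0064]
joints [-0.66  0.37  0.07  1.83 -0.02  0.93  1.28]
world delta cm [-4.84 13.42 -3.79] TOOL cm [ 0.75 14.28  3.65] turn 4.86 rows 3.5
```

Emit:
arm_command --deltas '[{"xyz": [0.2, 4, 0.5], "turn": 2, "jaw": 255}, {"xyz": [0.4, 8, 1.5], "turn": 4.8, "jaw": 255}, {"xyz": [0.7, 12, 2.5], "turn": 4.8, "jaw": 255}, {"xyz": [0.75, 14.2, 3.6], "turn": 4.8, "jaw": 255}, {"xyz": [0.75, 14.2, 3.6], "turn": 4.8, "jaw": 255}]'

```text
clock: 4.83
position: [0.4317, 0.4062, 0.128]
ee_rot: [-0.345, 3.116, -0.009]
force: [-0.8, -0.1, -4.0]
width: 0.523
```

```bash
python3 go.py b medium 0.05
cat > snap.py <<'E'
import sys
from cell import get_image
import cv2
for n in sys.argv[2]:
    N={'s':'scene','d':'side','w':'wrist'}[n]
    cv2.imwrite(f"pics/{sys.argv[1]}{n}.png",get_image(N)["frame"][:,:,::-1])
E
python3 snap.py m3 sw
```

```text
clock 4.83 pos [0.4317 0.4062 0.128 ] jaw 102.65 w 0.523 F [-0.8 -0.1 -4. ] tilt [ 0.0068 -0.0053]
joints [-0.89  0.48  0.06  1.77 -0.02  0.89  0.97]
world delta cm [ 0.48 -0.51 -7.8 ] TOOL cm [-0.32 -0.55  7.8 ] turn 0.55 rows 1.9
```

View pics/m3w.png

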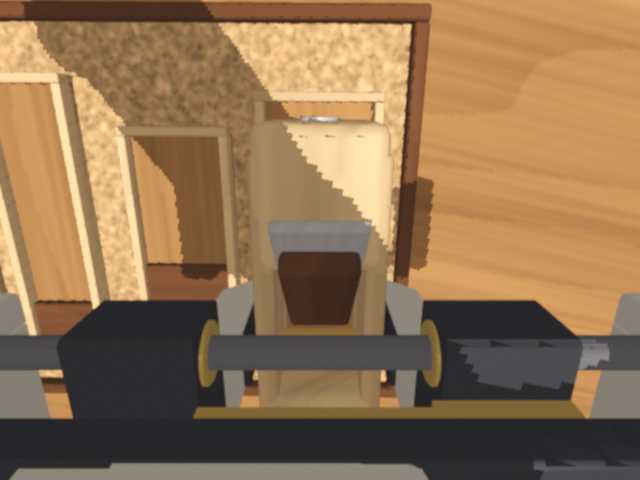

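View pics/m3s.png

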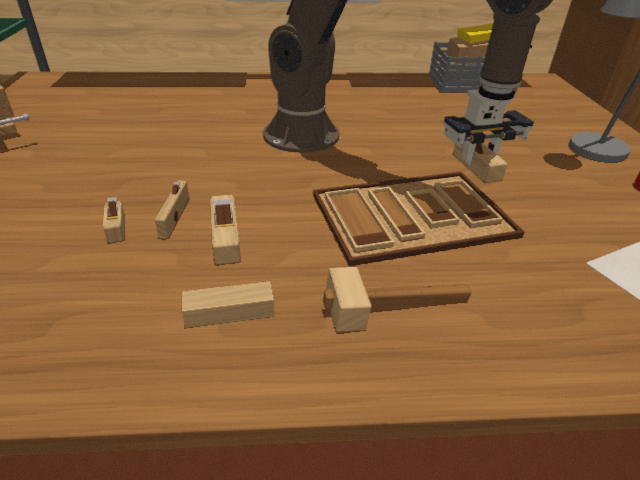

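The wrist view shows the plane (cols 252–388) centred over the medium bay (cols 258–383), with the heel button near row 120. Lowering in stages.

Emit:
arm_command --deltas '[{"xyz": [-0.3, -0.5, 2], "turn": 0.5, "jaw": 255}, {"xyz": [-0.3, -0.5, 4], "turn": 0.5, "jaw": 255}, {"xyz": [-0.3, -0.5, 6], "turn": 0.5, "jaw": 255}, {"xyz": [-0.3, -0.5, 7.5], "turn": 0.5, "jaw": 255}, {"xyz": [-0.3, -0.5, 7.5], "turn": 0.5, "jaw": 255}]'

```text
clock: 5.35
position: [0.44, 0.3926, 0.0519]
ee_rot: [-0.319, 3.12, -0.02]
force: [-0.9, -1.2, -3.9]
width: 0.521
```

```bash
python3 go.py b medium 0.036
```

```text
clock 5.35 pos [0.44   0.3926 0.0519] jaw 101.66 w 0.521 F [-0.9 -1.2 -3.9] tilt [ 0.0068 -0.0123]
joints [-0.87  0.57  0.06  1.84 -0.03  0.73  0.97]
world delta cm [-0.35  0.85 -1.59] TOOL cm [0.17 0.93 1.58] turn -0.44 rows 0.4
```

```bash
python3 - <<'E'
from cell import observe,get_image
import numpy as np
for i in range(5):
    s=observe();print(s['clock'],np.round(s['position'],4),np.round(s['ee_rot'],3),np.round(s['dq'],3)); get_image("wrist")
E
python3 go.py b medium 0.036; python3 snap.py m4 w
```

```text
5.35 [0.44   0.3926 0.0519] [-0.319  3.12  -0.02 ] [-0.003 -0.039 -0.001 -0.037  0.001  0.062 -0.004]
5.4 [0.4405 0.3935 0.0535] [-0.319  3.119 -0.018] [-0.007 -0.035 -0.002 -0.034 -0.002  0.019 -0.001]
5.45 [0.4411 0.3945 0.0547] [-0.319  3.117 -0.016] [-0.006 -0.022 -0.006 -0.022 -0.003  0.003 -0.001]
5.5 [0.4414 0.3953 0.0555] [-0.32   3.115 -0.014] [-0.004 -0.011 -0.005 -0.011 -0.002 -0.002 -0.   ]
5.55 [0.4414 0.3959 0.0559] [-0.32   3.115 -0.012] [-0.006 -0.006 -0.003 -0.004 -0.    -0.003 -0.001]
clock 5.6 pos [0.4413 0.3962 0.056 ] jaw 101.76 w 0.524 F [ 0.1 -0.6 -3.2] tilt [ 0.0112 -0.0064]
joints [-0.87  0.57  0.06  1.84 -0.03  0.74  0.97]
world delta cm [-0.48  0.49 -2.  ] TOOL cm [0.39 0.6  1.99] turn -0.34 rows 0.5
```

View pics/m4w.png

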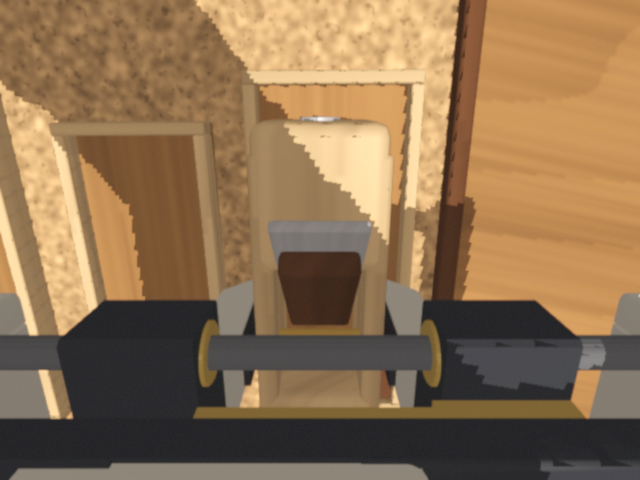

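The arm keeps settling for about 0.3 s after a move, so from here I'll step slowly with hold rows. The wrist view shows the plane (252–390) left of centre in the bay (255–412), so I need about +6 mm in tool y.

Emit:
arm_command --deltas '[{"xyz": [0.2, 0.3, 0.5], "turn": -0.3, "jaw": 255}, {"xyz": [0.4, 0.6, 1.0], "turn": -0.3, "jaw": 255}, {"xyz": [0.4, 0.6, 1.4], "turn": -0.3, "jaw": 255}, {"xyz": [0.4, 0.6, 1.7], "turn": -0.3, "jaw": 255}, {"xyz": [0.4, 0.6, 1.7], "turn": -0.3, "jaw": 255}]'

```text
clock: 6.07
position: [0.4356, 0.4008, 0.0378]
ee_rot: [-0.33, 3.115, -0.014]
force: [0.4, 0.2, -4.7]
width: 0.516
```

```bash
python3 snap.py m5 wwww; python3 go.py b medium 0.032
```

```text
clock 6.27 pos [0.4364 0.4011 0.0388] jaw 102.06 w 0.517 F [-0.3  0.1 -3.9] tilt [ 0.0112 -0.0065]
joints [-0.88  0.59  0.05  1.85 -0.03  0.7   0.97]
world delta cm [ 0.01 -0.   -0.68] TOOL cm [-0.    0.    0.68] turn -0.04 rows 0.2
```

View pics/m5w.png

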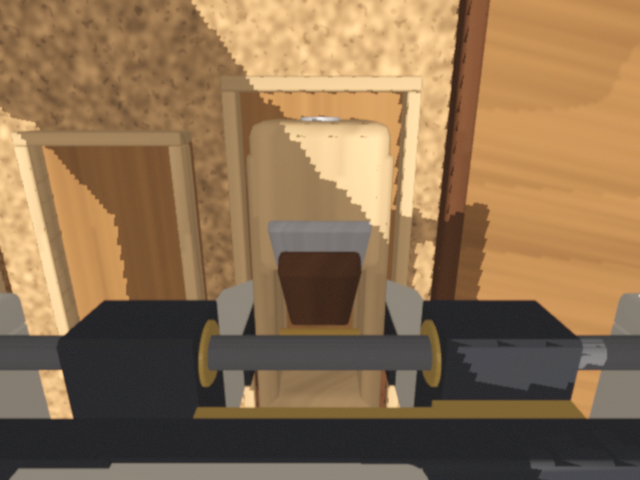

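The plane is centred in the bay (252–390 within 243–407). Pressing down gently with a lighter grip.

Emit:
arm_command --deltas '[{"xyz": [0, 0, 0.2], "turn": 0, "jaw": 255}, {"xyz": [0, 0, 0.4], "turn": 0, "jaw": 255}, {"xyz": [0, 0, 0.6], "turn": 0, "jaw": 255}, {"xyz": [0, 0, 0.7], "turn": 0, "jaw": 255}, {"xyz": [0, 0, 0.7], "turn": 0, "jaw": 255}]' --force 15

```text
clock: 6.68
position: [0.436, 0.401, 0.0323]
ee_rot: [-0.329, 3.114, -0.012]
force: [-3.2, -1.9, 4.9]
width: 0.524
```

```bash
python3 snap.py m6 wwww; python3 go.py b medium 0.032
```

```text
clock 6.88 pos [0.436  0.401  0.0322] jaw 102.07 w 0.52 F [-2.7 -2.5  5.1] tilt [ 0.0106 -0.0065]
joints [-0.88  0.6   0.05  1.85 -0.03  0.69  0.97]
world delta cm [ 0.05  0.01 -0.02] TOOL cm [-0.05 -0.    0.03] turn -0.03 rows 0.0
```

View pics/m6w.png

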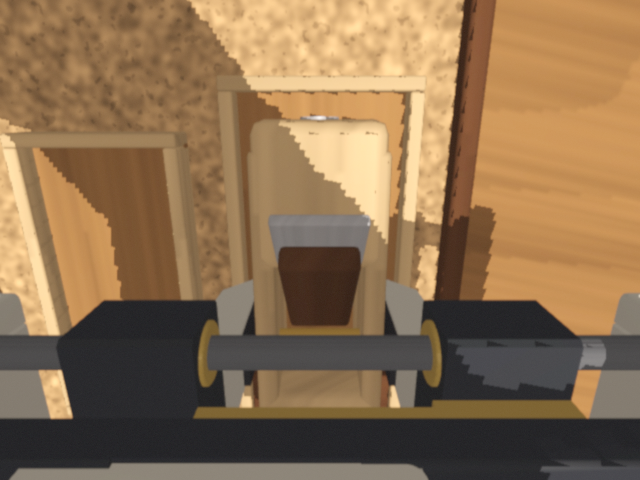

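Emit:
arm_command --deltas '[{"xyz": [0, 0, 0], "turn": 0, "jaw": 118}, {"xyz": [0, 0, 0], "turn": 0, "jaw": 110}, {"xyz": [0, 0, 0], "turn": 0, "jaw": 100}, {"xyz": [0, 0, 0], "turn": 0, "jaw": 85}, {"xyz": [0, 0, 0], "turn": 0, "jaw": 70}]' --force 3

```text
clock: 7.3
position: [0.4362, 0.4011, 0.0323]
ee_rot: [-0.329, 3.114, -0.012]
force: [-0.1, -0.5, 0.1]
width: 0.693
```

Emit:
arm_command --deltas '[{"xyz": [0, 0, 0], "turn": 0, "jaw": 70}, {"xyz": [0, 0, 0], "turn": 0, "jaw": 70}, {"xyz": [0, 0, 0], "turn": 0, "jaw": 70}, {"xyz": [0, 0, 0], "turn": 0, "jaw": 70}, {"xyz": [0, 0, 0], "turn": 0, "jaw": 70}]'

```text
clock: 7.72
position: [0.4362, 0.4011, 0.0322]
ee_rot: [-0.329, 3.114, -0.012]
force: [0.6, -0.3, 0.6]
width: 0.725
```

```bash
python3 snap.py m7 w; python3 go.py b medium 0.15
```

```text
clock 7.77 pos [0.4362 0.4012 0.0323] jaw 102.07 w 0.724 F [ 0.6  0.1 -0.2] tilt [ 0.011  -0.0063]
joints [-0.88  0.6   0.05  1.85 -0.03  0.69  0.97]
world delta cm [ 3.000e-02 -1.000e-02  1.177e+01] TOOL cm [ -0.14  -0.11 -11.77] turn -0.03 rows 2.8
```

View pics/m7w.png

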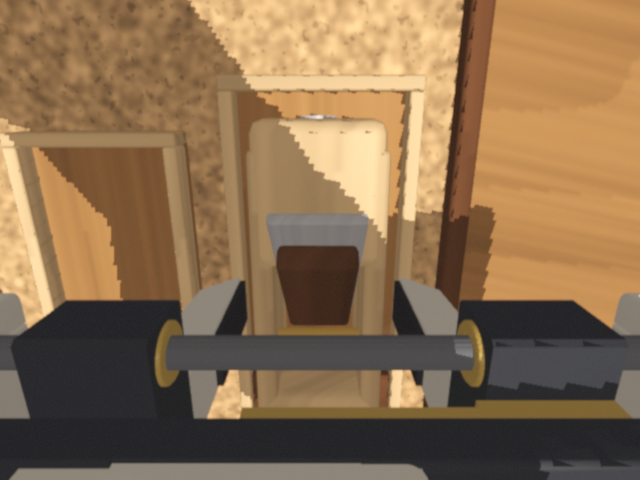

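Released, and the fingers are clear of the plane. Lifting and going to the rebate plane.

Emit:
arm_command --deltas '[{"xyz": [0, 0, -1.5], "turn": 0, "jaw": 60}, {"xyz": [0, 0, -4.5], "turn": 0, "jaw": 30}, {"xyz": [0, 0, -8], "turn": 0, "jaw": 0}, {"xyz": [0, 0, -11.5], "turn": 0, "jaw": 0}, {"xyz": [0, 0, -13], "turn": 0, "jaw": 0}]'

```text
clock: 8.18
position: [0.4361, 0.4033, 0.1668]
ee_rot: [-0.329, 3.11, -0.006]
force: [0.4, 0.3, -0.2]
width: 0.981
```

Emit:
arm_command --deltas '[{"xyz": [0.6, -3.6, 0], "turn": 0, "jaw": 0}, {"xyz": [1.2, -7.2, 0], "turn": 0, "jaw": 0}, {"xyz": [1.8, -10.8, 0], "turn": 0, "jaw": 0}, {"xyz": [2.4, -14.4, 0], "turn": 0, "jaw": 0}, {"xyz": [3, -18, 0], "turn": 0, "jaw": 0}]'

```text
clock: 8.6
position: [0.4441, 0.2194, 0.1675]
ee_rot: [-0.329, 3.11, -0.006]
force: [0.8, 0.1, 0.4]
width: 1.0
```

Emit:
arm_command --deltas '[{"xyz": [0.6, -3.6, 0], "turn": 0, "jaw": 0}, {"xyz": [1.2, -7.2, 0], "turn": 0, "jaw": 0}, {"xyz": [1.8, -10.8, 0], "turn": 0, "jaw": 0}, {"xyz": [2.4, -14.4, 0], "turn": 0, "jaw": 0}, {"xyz": [3, -18, 0], "turn": 0, "jaw": 0}]'

```text
clock: 9.02
position: [0.4522, 0.0354, 0.1683]
ee_rot: [-0.329, 3.109, -0.005]
force: [0.3, -0.9, 0.0]
width: 0.997
```

Emit:
arm_command --deltas '[{"xyz": [0.6, -3.6, 0], "turn": 0, "jaw": 0}, {"xyz": [1.2, -7.2, 0], "turn": 0, "jaw": 0}, {"xyz": [1.8, -10.8, 0], "turn": 0, "jaw": 0}, {"xyz": [2.4, -14.4, 0], "turn": 0, "jaw": 0}, {"xyz": [3, -18, 0], "turn": 0, "jaw": 0}]'

```text
clock: 9.43
position: [0.4603, -0.1487, 0.169]
ee_rot: [-0.329, 3.108, -0.005]
force: [0.5, -0.6, -0.5]
width: 0.997
```

```bash
python3 go.py p rebate 0.14
```

```text
clock 9.43 pos [ 0.4603 -0.1487  0.169 ] jaw 102.09 w 0.997 F [ 0.5 -0.6 -0.5] tilt [ 0.0162 -0.0017]
joints [-0.04  0.26  0.3   2.02 -0.1   0.86  2.1 ]
world delta cm [-1.000e-02 -1.756e+01 -2.900e+00] TOOL cm [  3.74 -17.15   2.93] turn 19.69 rows 4.3
```

Emit:
arm_command --deltas '[{"xyz": [0.8, -4, 0.6], "turn": 5, "jaw": 0}, {"xyz": [1.6, -8, 1.2], "turn": 10, "jaw": 0}, {"xyz": [2.5, -12, 1.9], "turn": 15, "jaw": 0}, {"xyz": [3.5, -15.5, 2.5], "turn": 19.7, "jaw": 0}, {"xyz": [3.7, -17.1, 2.9], "turn": 19.7, "jaw": 0}]'

```text
clock: 9.85
position: [0.4584, -0.3295, 0.14]
ee_rot: [0.224, 3.118, -0.006]
force: [-0.1, 0.3, 0.5]
width: 1.004
```

```bash
python3 snap.py r1 wwww; python3 go.py p rebate 0.016
```

```text
clock 10.05 pos [ 0.4602 -0.3235  0.14  ] jaw 82.37 w 1.0 F [0.5 0.5 0.7] tilt [ 0.0156 -0.001 ]
joints [ 0.23  0.43  0.4   1.87 -0.23  0.87  2.18]
world delta cm [  0.    -0.08 -12.4 ] TOOL cm [ 0.18 -0.1  12.4 ] turn -0.03 rows 3.0
```

View pics/r1w.png

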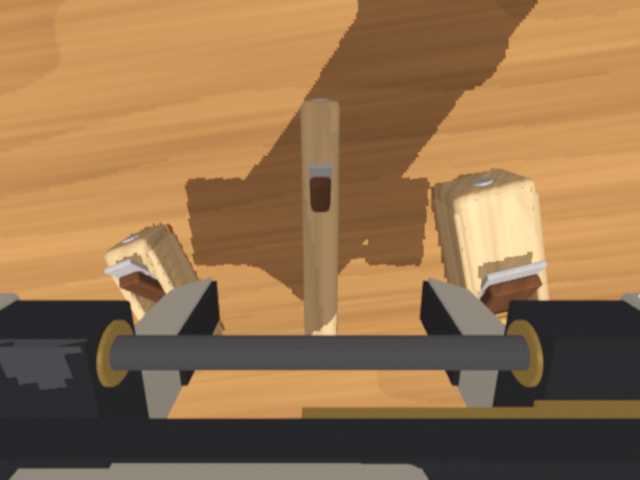

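The wrist view shows the slim rebate plane (cols 303–339) straight and centred between the fingers, with its heel at the top. Descending.

Emit:
arm_command --deltas '[{"xyz": [0.1, -0.1, 2.5], "turn": 0, "jaw": 60}, {"xyz": [0.1, -0.1, 5.5], "turn": 0, "jaw": 60}, {"xyz": [0.2, -0.1, 8.5], "turn": 0, "jaw": 60}, {"xyz": [0.2, -0.1, 10.5], "turn": 0, "jaw": 60}, {"xyz": [0.2, -0.1, 10.5], "turn": 0, "jaw": 60}]'

```text
clock: 10.47
position: [0.4582, -0.3207, 0.0317]
ee_rot: [0.204, 3.124, 0.006]
force: [-1.4, 1.1, -0.1]
width: 0.77
```

```bash
python3 snap.py r2 wwww; python3 go.py p rebate 0.016
```

```text
clock 10.67 pos [ 0.4609 -0.3242  0.0366] jaw 82.43 w 0.767 F [ 0.4 -0.3 -0.2] tilt [ 0.0177 -0.0018]
joints [ 0.29  0.57  0.33  1.95 -0.31  0.65  2.25]
world delta cm [-0.07 -0.01 -2.06] TOOL cm [ 0.1  -0.02  2.06] turn 0.03 rows 0.5
```

Emit:
arm_command --deltas '[{"xyz": [0.1, 0, 0.7], "turn": 0, "jaw": 60}, {"xyz": [0.1, 0, 1.4], "turn": 0, "jaw": 60}, {"xyz": [0.1, 0, 2], "turn": 0, "jaw": 60}, {"xyz": [0.1, 0, 2], "turn": 0, "jaw": 100}, {"xyz": [0.1, 0, 2], "turn": 0, "jaw": 150}]' --force 40

```text
clock: 11.08
position: [0.4599, -0.324, 0.0162]
ee_rot: [0.206, 3.118, -0.0]
force: [0.3, -0.4, 0.9]
width: 0.664
```

Emit:
arm_command --deltas '[{"xyz": [0, 0, 0], "turn": 0, "jaw": 200}, {"xyz": [0, 0, 0], "turn": 0, "jaw": 255}, {"xyz": [0, 0, 0], "turn": 0, "jaw": 255}, {"xyz": [0, 0, 0], "turn": 0, "jaw": 255}, {"xyz": [0, 0, 0], "turn": 0, "jaw": 255}]'

```text
clock: 11.5
position: [0.46, -0.324, 0.0163]
ee_rot: [0.207, 3.118, -0.0]
force: [-0.7, 0.1, -0.7]
width: 0.307
```

Emit:
arm_command --deltas '[{"xyz": [0, 0, 0], "turn": 0, "jaw": 255}, {"xyz": [0, 0, 0], "turn": 0, "jaw": 255}, {"xyz": [0, 0, 0], "turn": 0, "jaw": 255}, {"xyz": [0, 0, 0], "turn": 0, "jaw": 255}, {"xyz": [0, 0, 0], "turn": 0, "jaw": 255}]'

```text
clock: 11.92
position: [0.4599, -0.3241, 0.0163]
ee_rot: [0.207, 3.118, -0.001]
force: [-0.2, -0.4, 0.1]
width: 0.262
```

```bash
python3 snap.py r3 w; python3 go.py b rebate 0.18
```

```text
clock 11.97 pos [ 0.46   -0.3241  0.0163] jaw 82.42 w 0.26 F [-0.9  0.4  1.1] tilt [ 0.017  -0.0015]
joints [ 0.3   0.6   0.32  1.96 -0.33  0.61  2.27]
world delta cm [ 1.75 53.35 16.37] TOOL cm [  5.02  53.12 -16.42] turn -19.68 rows 13.4
```

Emit:
arm_command --deltas '[{"xyz": [0, 0, -2], "turn": 0, "jaw": 255}, {"xyz": [0, 0, -5], "turn": 0, "jaw": 255}, {"xyz": [0, 0, -8.5], "turn": 0, "jaw": 255}, {"xyz": [0, 0, -12], "turn": 0, "jaw": 255}, {"xyz": [0, 0, -14.5], "turn": 0, "jaw": 255}]'

```text
clock: 12.38
position: [0.4576, -0.3242, 0.1639]
ee_rot: [0.207, 3.116, -0.002]
force: [1.2, 0.1, -2.5]
width: 0.26
```

Emit:
arm_command --deltas '[{"xyz": [0.3, 3, 0], "turn": 0, "jaw": 255}, {"xyz": [0.6, 7, 0], "turn": 0, "jaw": 255}, {"xyz": [1.0, 11, 0], "turn": 0, "jaw": 255}, {"xyz": [1.4, 15, 0], "turn": 0, "jaw": 255}, {"xyz": [1.8, 19, 0], "turn": 0, "jaw": 255}]'

```text
clock: 12.8
position: [0.4643, -0.1316, 0.1635]
ee_rot: [0.207, 3.116, -0.001]
force: [1.2, 1.1, -1.6]
width: 0.259
```

Emit:
arm_command --deltas '[{"xyz": [0.3, 3.6, 0], "turn": 0, "jaw": 255}, {"xyz": [0.6, 7.2, 0], "turn": 0, "jaw": 255}, {"xyz": [1.0, 11, 0], "turn": 0, "jaw": 255}, {"xyz": [1.4, 14.5, 0], "turn": 0, "jaw": 255}, {"xyz": [1.8, 18, 0], "turn": 0, "jaw": 255}]'

```text
clock: 13.22
position: [0.4697, 0.0511, 0.1633]
ee_rot: [0.207, 3.117, -0.001]
force: [0.9, 0.1, -2.2]
width: 0.261
```

```bash
python3 go.py b rebate 0.15; python3 snap.py r4 d
```

```text
clock 13.22 pos [0.4697 0.0511 0.1633] jaw 82.4 w 0.261 F [ 0.9  0.1 -2.2] tilt [ 0.018  -0.0019]
joints [-0.48  0.25  0.3   2.05 -0.09  0.84  1.32]
world delta cm [ 0.78 15.83 -1.33] TOOL cm [ 1.34 15.8   1.31] turn -19.7 rows 3.8
```

View pics/r4d.png

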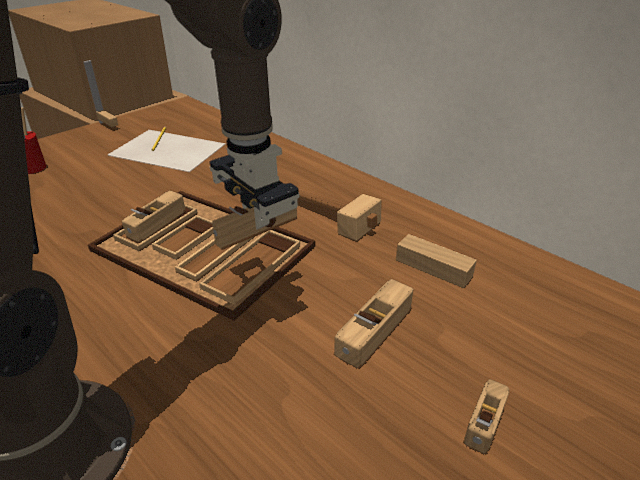

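The side view shows the medium plane sitting in its bay at (155,215) and the rebate plane held at (255,225). Continuing.

Emit:
arm_command --deltas '[{"xyz": [0.3, 3.5, 0], "turn": -4, "jaw": 255}, {"xyz": [0.7, 7, 0.3], "turn": -8, "jaw": 255}, {"xyz": [1.0, 10.5, 0.6], "turn": -12, "jaw": 255}, {"xyz": [1.2, 14, 1], "turn": -16, "jaw": 255}, {"xyz": [1.3, 15.8, 1.3], "turn": -19.7, "jaw": 255}]'

```text
clock: 13.68
position: [0.4762, 0.2223, 0.1501]
ee_rot: [-0.353, 3.104, 0.003]
force: [0.2, 0.5, -2.5]
width: 0.258
```

Emit:
arm_command --deltas '[{"xyz": [0, 0, 0], "turn": 0, "jaw": 255}, {"xyz": [0, 0, 0], "turn": 0, "jaw": 255}, {"xyz": [0, 0, 0], "turn": 0, "jaw": 255}]'

```text
clock: 13.93
position: [0.476, 0.2209, 0.1499]
ee_rot: [-0.35, 3.105, 0.001]
force: [0.2, -0.9, -2.2]
width: 0.258
```

```bash
python3 go.py b rebate 0.055; python3 snap.py r5 w
```

```text
clock 13.93 pos [0.476  0.2209 0.1499] jaw 102.86 w 0.258 F [ 0.2 -0.9 -2.2] tilt [0.017  0.0026]
joints [-0.67  0.35  0.16  1.94 -0.06  0.85  1.32]
world delta cm [ 0.15 -1.15 -9.49] TOOL cm [ 0.27 -1.14  9.49] turn 0.76 rows 2.3
```

View pics/r5w.png

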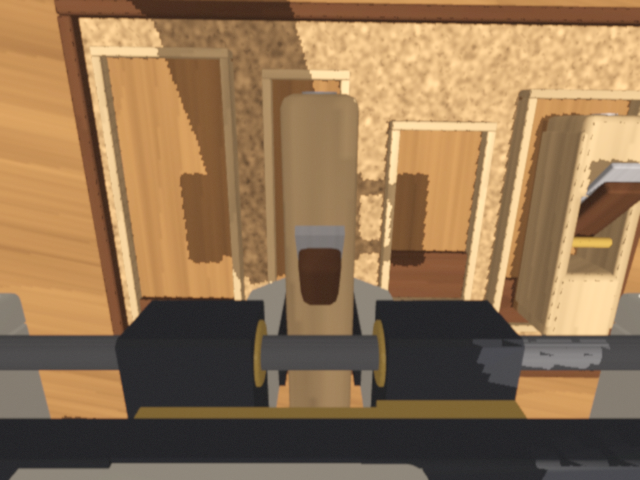

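The wrist view shows the rebate plane (283–357) over its bay's right wall (bay 265–350), so I'll shift −11 mm in tool y.

Emit:
arm_command --deltas '[{"xyz": [0.2, -0.6, 1.5], "turn": 0.7, "jaw": 255}, {"xyz": [0.3, -1.1, 3.5], "turn": 0.7, "jaw": 255}, {"xyz": [0.3, -1.1, 5.5], "turn": 0.7, "jaw": 255}, {"xyz": [0.3, -1.1, 7.5], "turn": 0.7, "jaw": 255}, {"xyz": [0.3, -1.1, 9], "turn": 0.7, "jaw": 255}]'

```text
clock: 14.4
position: [0.4772, 0.2069, 0.0591]
ee_rot: [-0.323, 3.108, -0.0]
force: [-0.5, 0.8, -2.0]
width: 0.256
```

Emit:
arm_command --deltas '[{"xyz": [0, 0, 0], "turn": 0, "jaw": 255}, {"xyz": [0, 0, 0], "turn": 0, "jaw": 255}, {"xyz": [0, 0, 0], "turn": 0, "jaw": 255}]'

```text
clock: 14.65
position: [0.4779, 0.2059, 0.06]
ee_rot: [-0.32, 3.107, -0.001]
force: [-0.7, 0.5, -1.7]
width: 0.262
```

```bash
python3 go.py b rebate 0.040; python3 snap.py r6 w
```

```text
clock 14.65 pos [0.4779 0.2059 0.06  ] jaw 101.76 w 0.262 F [-0.7  0.5 -1.7] tilt [0.0179 0.0015]
joints [-0.62  0.47  0.14  2.03 -0.1   0.63  1.36]
world delta cm [-0.04  0.35 -2.  ] TOOL cm [0.   0.35 2.  ] turn -0.34 rows 0.5
```

View pics/r6w.png

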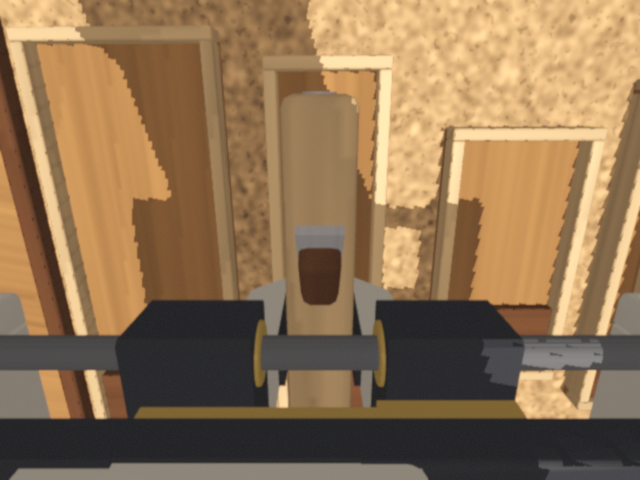

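Emit:
arm_command --deltas '[{"xyz": [0, 0.2, 0.6], "turn": -0.3, "jaw": 255}, {"xyz": [0, 0.35, 1.2], "turn": -0.3, "jaw": 255}, {"xyz": [0, 0.35, 1.8], "turn": -0.3, "jaw": 255}, {"xyz": [0, 0.35, 2], "turn": -0.3, "jaw": 255}, {"xyz": [0, 0.35, 2], "turn": -0.3, "jaw": 255}]'

```text
clock: 15.12
position: [0.4772, 0.2097, 0.0395]
ee_rot: [-0.33, 3.107, -0.001]
force: [0.3, -0.3, -2.7]
width: 0.261
```

Emit:
arm_command --deltas '[{"xyz": [0, 0, 0], "turn": 0, "jaw": 255}, {"xyz": [0, 0, 0], "turn": 0, "jaw": 255}, {"xyz": [0, 0, 0], "turn": 0, "jaw": 255}]'

```text
clock: 15.37
position: [0.4772, 0.2097, 0.0395]
ee_rot: [-0.329, 3.107, -0.001]
force: [0.1, -1.1, -2.3]
width: 0.26
```

```bash
python3 go.py b rebate 0.0345; python3 snap.py r7 w
```

```text
clock 15.37 pos [0.4772 0.2097 0.0395] jaw 102.11 w 0.26 F [ 0.1 -1.1 -2.3] tilt [0.0173 0.0013]
joints [-0.62  0.5   0.13  2.04 -0.1   0.59  1.36]
world delta cm [ 0.03 -0.03 -0.5 ] TOOL cm [-0.01 -0.04  0.5 ] turn 0.01 rows 0.1
```

View pics/r7w.png

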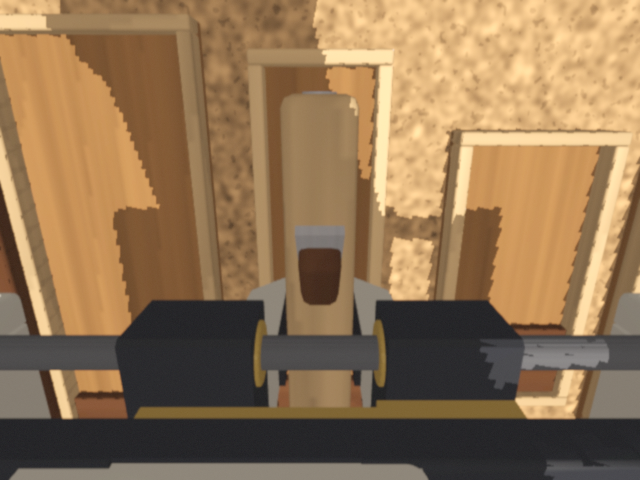

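It's centred (283–357 within 265–378). Pressing down and releasing.

Emit:
arm_command --deltas '[{"xyz": [0, 0, 0.15], "turn": 0, "jaw": 255}, {"xyz": [0, 0, 0.3], "turn": 0, "jaw": 255}, {"xyz": [0, 0, 0.45], "turn": 0, "jaw": 255}, {"xyz": [0, 0, 0.5], "turn": 0, "jaw": 255}, {"xyz": [0, 0, 0.5], "turn": 0, "jaw": 255}]' --force 15

```text
clock: 15.83
position: [0.4765, 0.2096, 0.0346]
ee_rot: [-0.33, 3.108, -0.001]
force: [-5.2, -0.2, 4.8]
width: 0.26
```

Emit:
arm_command --deltas '[{"xyz": [0, 0, 0], "turn": 0, "jaw": 186}, {"xyz": [0, 0, 0], "turn": 0, "jaw": 178}, {"xyz": [0, 0, 0], "turn": 0, "jaw": 168}, {"xyz": [0, 0, 0], "turn": 0, "jaw": 155}, {"xyz": [0, 0, 0], "turn": 0, "jaw": 135}]' --force 3

```text
clock: 16.25
position: [0.4767, 0.2096, 0.0346]
ee_rot: [-0.33, 3.108, -0.001]
force: [1.5, 0.7, 0.2]
width: 0.424
```

Emit:
arm_command --deltas '[{"xyz": [0, 0, 0], "turn": 0, "jaw": 135}, {"xyz": [0, 0, 0], "turn": 0, "jaw": 135}, {"xyz": [0, 0, 0], "turn": 0, "jaw": 135}]'

```text
clock: 16.5
position: [0.4768, 0.2097, 0.0346]
ee_rot: [-0.33, 3.108, -0.001]
force: [-0.7, 0.1, 0.2]
width: 0.469
```

```bash
python3 go.py p small 0.15; python3 snap.py r8 w
```

```text
clock 16.5 pos [0.4768 0.2097 0.0346] jaw 102.11 w 0.469 F [-0.7  0.1  0.2] tilt [0.0164 0.0012]
joints [-0.62  0.51  0.13  2.04 -0.11  0.58  1.36]
world delta cm [  2.79 -66.05  11.54] TOOL cm [ 10.94 -65.19 -11.57] turn -1.14 rows 16.1
```

View pics/r8w.png

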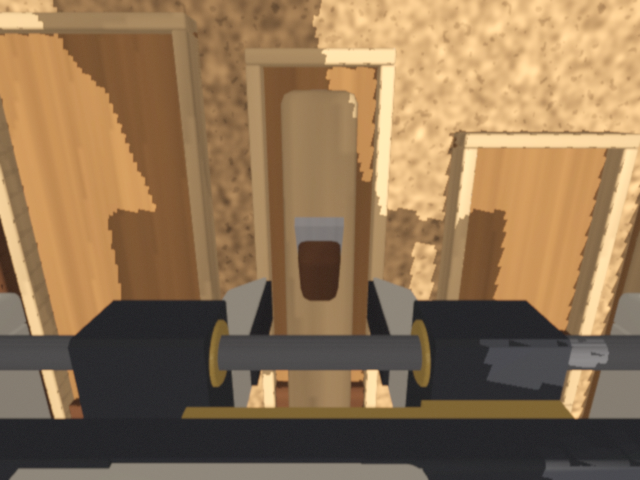

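The rebate plane is resting in its bay and released. Now the small plane.

Emit:
arm_command --deltas '[{"xyz": [0, 0, -1.5], "turn": 0, "jaw": 130}, {"xyz": [0, 0, -4.5], "turn": 0, "jaw": 100}, {"xyz": [0, 0, -8], "turn": 0, "jaw": 60}, {"xyz": [0, 0, -11.5], "turn": 0, "jaw": 50}, {"xyz": [0, 0, -13], "turn": 0, "jaw": 50}]'

```text
clock: 16.97
position: [0.4762, 0.2101, 0.1687]
ee_rot: [-0.329, 3.103, 0.002]
force: [0.8, 0.4, -0.9]
width: 0.731
```

Emit:
arm_command --deltas '[{"xyz": [0.6, -3.6, 0], "turn": 0, "jaw": 50}, {"xyz": [1.2, -7.2, 0], "turn": 0, "jaw": 50}, {"xyz": [1.8, -10.8, 0], "turn": 0, "jaw": 50}, {"xyz": [2.4, -14.4, 0], "turn": 0, "jaw": 50}, {"xyz": [3, -18, 0], "turn": 0, "jaw": 50}]'

```text
clock: 17.38
position: [0.4843, 0.0262, 0.1685]
ee_rot: [-0.329, 3.103, 0.003]
force: [0.9, -0.0, -0.2]
width: 0.801
```

Emit:
arm_command --deltas '[{"xyz": [0.6, -3.6, 0], "turn": 0, "jaw": 50}, {"xyz": [1.2, -7.2, 0], "turn": 0, "jaw": 50}, {"xyz": [1.8, -10.8, 0], "turn": 0, "jaw": 50}, {"xyz": [2.4, -14.4, 0], "turn": 0, "jaw": 50}, {"xyz": [3, -18, 0], "turn": 0, "jaw": 50}]'

```text
clock: 17.8
position: [0.4925, -0.1578, 0.168]
ee_rot: [-0.33, 3.102, 0.003]
force: [0.8, 1.0, 0.6]
width: 0.803
```

Emit:
arm_command --deltas '[{"xyz": [0.6, -3.6, 0], "turn": 0, "jaw": 50}, {"xyz": [1.2, -7.2, 0], "turn": 0, "jaw": 50}, {"xyz": [1.8, -10.8, 0], "turn": 0, "jaw": 50}, {"xyz": [2.4, -14.4, 0], "turn": 0, "jaw": 50}, {"xyz": [3, -18, 0], "turn": 0, "jaw": 50}]'

```text
clock: 18.22
position: [0.5007, -0.3418, 0.1674]
ee_rot: [-0.33, 3.102, 0.003]
force: [0.8, 0.4, 0.9]
width: 0.807
```

```bash
python3 go.py p small 0.14
```

```text
clock 18.22 pos [ 0.5007 -0.3418  0.1674] jaw 102.14 w 0.807 F [0.8 0.4 0.9] tilt [0.0216 0.0042]
joints [ 0.27  0.46  0.35  1.73 -0.21  0.97  2.49]
world delta cm [  0.4  -10.9   -2.74] TOOL cm [  1.96 -10.74   2.71] turn -1.11 rows 2.7
```

j7 would end up too near its limit here, so I'll turn the gripper by half a turn, which gives the same grasp.

Emit:
arm_command --deltas '[{"xyz": [0, 0, 0], "turn": 7, "jaw": 50}, {"xyz": [0, 0, 0], "turn": 14, "jaw": 50}, {"xyz": [0, 0, 0], "turn": 21, "jaw": 50}, {"xyz": [0, 0, 0], "turn": 28, "jaw": 50}, {"xyz": [0, 0, 0], "turn": 35, "jaw": 50}]'

```text
clock: 18.63
position: [0.5005, -0.3418, 0.1673]
ee_rot: [0.628, 3.058, 0.013]
force: [0.6, -0.3, 0.1]
width: 0.803
```

Emit:
arm_command --deltas '[{"xyz": [0, 0, 0], "turn": 7, "jaw": 50}, {"xyz": [0, 0, 0], "turn": 14, "jaw": 50}, {"xyz": [0, 0, 0], "turn": 21, "jaw": 50}, {"xyz": [0, 0, 0], "turn": 28, "jaw": 50}, {"xyz": [0, 0, 0], "turn": 35, "jaw": 50}]'

```text
clock: 19.05
position: [0.5004, -0.3417, 0.1672]
ee_rot: [1.529, 2.726, 0.023]
force: [0.3, -0.4, -0.1]
width: 0.8
```

Emit:
arm_command --deltas '[{"xyz": [0, 0, 0], "turn": 7, "jaw": 50}, {"xyz": [0, 0, 0], "turn": 14, "jaw": 50}, {"xyz": [0, 0, 0], "turn": 21, "jaw": 50}, {"xyz": [0, 0, 0], "turn": 28, "jaw": 50}, {"xyz": [0, 0, 0], "turn": 35, "jaw": 50}]'

```text
clock: 19.47
position: [0.5005, -0.3415, 0.1672]
ee_rot: [2.288, 2.137, 0.03]
force: [-0.6, -0.2, 0.8]
width: 0.804
```

Emit:
arm_command --deltas '[{"xyz": [0, 0, 0], "turn": 7, "jaw": 50}, {"xyz": [0, 0, 0], "turn": 14, "jaw": 50}, {"xyz": [0, 0, 0], "turn": 21, "jaw": 50}, {"xyz": [0, 0, 0], "turn": 28, "jaw": 50}, {"xyz": [0, 0, 0], "turn": 35, "jaw": 50}]'

```text
clock: 19.88
position: [0.5006, -0.3412, 0.1671]
ee_rot: [2.834, 1.345, 0.034]
force: [-0.2, 0.5, -0.1]
width: 0.803
```

Emit:
arm_command --deltas '[{"xyz": [0, 0, 0], "turn": 7, "jaw": 50}, {"xyz": [0, 0, 0], "turn": 14, "jaw": 50}, {"xyz": [0, 0, 0], "turn": 21, "jaw": 50}, {"xyz": [0, 0, 0], "turn": 28, "jaw": 50}, {"xyz": [0, 0, 0], "turn": 35, "jaw": 50}]'

```text
clock: 20.3
position: [0.5006, -0.3409, 0.167]
ee_rot: [-3.11, -0.422, -0.034]
force: [-0.3, 0.1, -0.3]
width: 0.805
```

```bash
sed -i 's/e=(ang+90-jaw+180)%360-180/e=(ang+90-jaw+90)%180-90/' go.py; python3 go.py p small 0.14
```

```text
clock 20.3 pos [ 0.5006 -0.3409  0.167 ] jaw -74.55 w 0.805 F [-0.3  0.1 -0.3] tilt [0.0214 0.0055]
joints [-0.19  0.71  1.17  1.77 -0.73  1.16 -0.09]
world delta cm [  0.41 -10.99  -2.7 ] TOOL cm [-2.59 10.7   2.65] turn 2.2 rows 2.7
```

Emit:
arm_command --deltas '[{"xyz": [-0.5, 2, 0.7], "turn": 1, "jaw": 50}, {"xyz": [-1.2, 5, 1.5], "turn": 2.2, "jaw": 50}]'

```text
clock: 20.47
position: [0.5045, -0.3896, 0.1511]
ee_rot: [-3.115, -0.367, -0.035]
force: [0.7, -0.5, 0.6]
width: 0.806
```

```bash
python3 go.py p small 0.12
```

```text
clock 20.47 pos [ 0.5045 -0.3896  0.1511] jaw -76.57 w 0.806 F [ 0.7 -0.5  0.6] tilt [0.0216 0.0078]
joints [-0.07  0.76  1.13  1.7  -0.77  1.18 -0.07]
world delta cm [ 0.02 -6.12 -3.11] TOOL cm [-1.47  5.97  3.07] turn 0.18 rows 1.6
```

j3 is moving away from its limit, so I'll continue.

Emit:
arm_command --deltas '[{"xyz": [-0.6, 2.5, 1], "turn": 0.2, "jaw": 50}, {"xyz": [-1.2, 5, 2], "turn": 0.2, "jaw": 50}, {"xyz": [-1.5, 6, 3], "turn": 0.2, "jaw": 50}, {"xyz": [-1.5, 6, 3], "turn": 0.2, "jaw": 50}, {"xyz": [-1.5, 6, 3], "turn": 0.2, "jaw": 50}]'

```text
clock: 20.88
position: [0.5039, -0.4508, 0.1199]
ee_rot: [-3.114, -0.36, -0.033]
force: [0.7, 1.0, -0.4]
width: 0.804
```

```bash
python3 snap.py k1 www; python3 go.py p small 0.04
```

```text
clock 21.03 pos [ 0.5053 -0.4499  0.1211] jaw -76.68 w 0.806 F [ 0.5 -0.2  0.2] tilt [0.0222 0.0084]
joints [ 0.07  0.84  1.07  1.62 -0.81  1.18 -0.01]
world delta cm [-0.06 -0.09 -8.11] TOOL cm [-0.27  0.1   8.1 ] turn 0.07 rows 1.9
```

View pics/k1w.png

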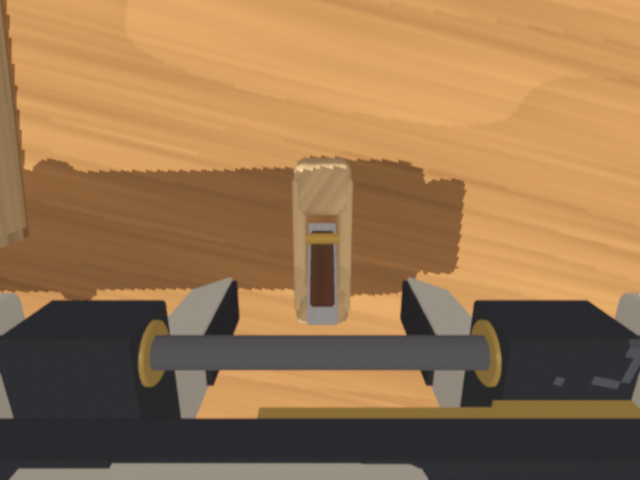

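The wrist view, now from the toe side, shows the small plane (294–351) centred between the fingers. Descending.

Emit:
arm_command --deltas '[{"xyz": [-0.1, 0.1, 2], "turn": 0, "jaw": 50}, {"xyz": [-0.2, 0.1, 4.5], "turn": 0, "jaw": 50}, {"xyz": [-0.3, 0.1, 7], "turn": 0, "jaw": 50}, {"xyz": [-0.3, 0.1, 8], "turn": 0, "jaw": 50}, {"xyz": [-0.3, 0.1, 8], "turn": 0, "jaw": 50}]'

```text
clock: 21.45
position: [0.5043, -0.4486, 0.0392]
ee_rot: [-3.111, -0.365, -0.034]
force: [0.1, -0.0, -0.3]
width: 0.803
```

```bash
python3 snap.py k2 www; python3 go.py p small 0.0115
```

```text
clock 21.6 pos [ 0.505  -0.4514  0.0427] jaw -76.66 w 0.804 F [-0.1  0.1  0.6] tilt [0.0235 0.0069]
joints [ 0.1   0.91  1.    1.67 -0.9   1.06  0.06]
world delta cm [-0.03  0.06 -3.12] TOOL cm [-0.1  -0.06  3.12] turn 0.09 rows 0.7
```

Emit:
arm_command --deltas '[{"xyz": [-0.1, -0.05, 1], "turn": 0, "jaw": 50}, {"xyz": [-0.1, -0.05, 2], "turn": 0, "jaw": 50}, {"xyz": [-0.1, -0.05, 3], "turn": 0, "jaw": 50}, {"xyz": [-0.1, -0.05, 3.1], "turn": 0, "jaw": 50}, {"xyz": [-0.1, -0.05, 3.1], "turn": 0, "jaw": 80}]' --force 35

```text
clock: 22.02
position: [0.5043, -0.4503, 0.0106]
ee_rot: [-3.115, -0.364, -0.036]
force: [0.6, 0.5, -0.3]
width: 0.768
```

Emit:
arm_command --deltas '[{"xyz": [0, 0, 0], "turn": 0, "jaw": 120}, {"xyz": [0, 0, 0], "turn": 0, "jaw": 160}, {"xyz": [0, 0, 0], "turn": 0, "jaw": 255}, {"xyz": [0, 0, 0], "turn": 0, "jaw": 255}, {"xyz": [0, 0, 0], "turn": 0, "jaw": 255}]'

```text
clock: 22.43
position: [0.5044, -0.4505, 0.0108]
ee_rot: [-3.115, -0.364, -0.037]
force: [0.7, -0.7, 0.0]
width: 0.415
```

Emit:
arm_command --deltas '[{"xyz": [0, 0, 0], "turn": 0, "jaw": 255}, {"xyz": [0, 0, 0], "turn": 0, "jaw": 255}, {"xyz": [0, 0, 0], "turn": 0, "jaw": 255}, {"xyz": [0, 0, 0], "turn": 0, "jaw": 255}, {"xyz": [0, 0, 0], "turn": 0, "jaw": 255}]'

```text
clock: 22.85
position: [0.5044, -0.4505, 0.0108]
ee_rot: [-3.115, -0.364, -0.037]
force: [0.1, 0.5, -0.3]
width: 0.41
```

```bash
python3 go.py b small 0.18
```

```text
clock 22.85 pos [ 0.5044 -0.4505  0.0108] jaw -76.66 w 0.41 F [ 0.1  0.5 -0.3] tilt [0.0225 0.0078]
joints [ 0.11  0.95  0.96  1.69 -0.93  1.02  0.08]
world delta cm [-4.76 75.55 16.92] TOOL cm [ 13.19 -74.65 -16.43] turn 1.24 rows 18.6
```

Emit:
arm_command --deltas '[{"xyz": [0, 0, -2], "turn": 0, "jaw": 255}, {"xyz": [0, 0, -5], "turn": 0, "jaw": 255}, {"xyz": [0, 0, -8.5], "turn": 0, "jaw": 255}, {"xyz": [0, 0, -12], "turn": 0, "jaw": 255}, {"xyz": [0, 0, -14.5], "turn": 0, "jaw": 255}]'

```text
clock: 23.27
position: [0.5009, -0.4524, 0.1587]
ee_rot: [-3.117, -0.363, -0.038]
force: [1.1, -0.8, -1.6]
width: 0.414
```

Emit:
arm_command --deltas '[{"xyz": [0.4, -2, 0], "turn": 0, "jaw": 255}, {"xyz": [0.9, -5, 0], "turn": 0, "jaw": 255}, {"xyz": [1.4, -8, 0], "turn": 0, "jaw": 255}]'

```text
clock: 23.52
position: [0.4955, -0.3713, 0.1596]
ee_rot: [-3.118, -0.361, -0.039]
force: [1.0, 0.7, -2.2]
width: 0.412
```

```bash
python3 go.py b small 0.16
```

```text
clock 23.52 pos [ 0.4955 -0.3713  0.1596] jaw -76.8 w 0.412 F [ 1.   0.7 -2.2] tilt [0.0244 0.0055]
joints [-0.12  0.73  1.15  1.74 -0.75  1.17 -0.08]
world delta cm [-3.870e+00  6.763e+01  4.000e-02] TOOL cm [ 11.67 -66.73   0.24] turn 1.1 rows 16.2
```

j3 (1.15) is creeping toward its 1.32 limit in this posture. I'll set the small plane back on the bench nearby and regrip it with the unflipped wrist.

Emit:
arm_command --deltas '[{"xyz": [0.4, -1.7, 2], "turn": 0, "jaw": 255}, {"xyz": [0.8, -3.4, 5], "turn": 0, "jaw": 255}, {"xyz": [0.8, -3.4, 8.5], "turn": 0, "jaw": 255}, {"xyz": [0.8, -3.4, 11.5], "turn": 0, "jaw": 255}, {"xyz": [0.8, -3.4, 12], "turn": 0, "jaw": 255}]'

```text
clock: 23.93
position: [0.4968, -0.3327, 0.0353]
ee_rot: [-3.113, -0.362, -0.032]
force: [-0.8, 1.0, -2.2]
width: 0.414
```

Emit:
arm_command --deltas '[{"xyz": [0, 0, 0], "turn": 0, "jaw": 255}, {"xyz": [0, 0, 0], "turn": 0, "jaw": 255}, {"xyz": [0, 0, 0], "turn": 0, "jaw": 255}]'

```text
clock: 24.18
position: [0.4972, -0.3337, 0.0369]
ee_rot: [-3.114, -0.361, -0.033]
force: [0.3, -0.1, -2.1]
width: 0.41
```

```bash
python3 go.py b small 0.0115; python3 snap.py k3 d
```

```text
clock 24.18 pos [ 0.4972 -0.3337  0.0369] jaw -76.76 w 0.41 F [ 0.3 -0.1 -2.1] tilt [0.0204 0.0085]
joints [-0.12  0.84  1.02  1.89 -0.92  0.96  0.01]
world delta cm [-4.04 63.87 -2.54] TOOL cm [ 10.63 -63.09   2.99] turn 1.14 rows 15.4
```

View pics/k3d.png

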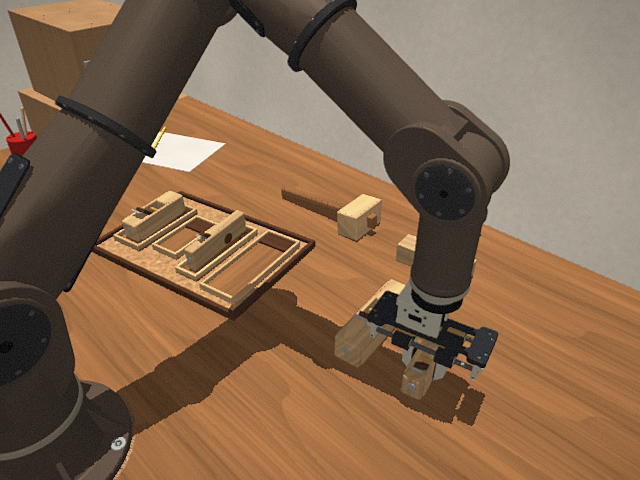

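Emit:
arm_command --deltas '[{"xyz": [0, 0, 0.7], "turn": 0, "jaw": 255}, {"xyz": [0, 0, 1.4], "turn": 0, "jaw": 255}, {"xyz": [0, 0, 2.0], "turn": 0, "jaw": 255}, {"xyz": [0, 0, 2.4], "turn": 0, "jaw": 255}, {"xyz": [0, 0, 2.5], "turn": 0, "jaw": 255}]'

```text
clock: 24.65
position: [0.4976, -0.3332, 0.0111]
ee_rot: [-3.114, -0.361, -0.033]
force: [0.5, -0.1, -2.1]
width: 0.411
```

Emit:
arm_command --deltas '[{"xyz": [0, 0, 0], "turn": 0, "jaw": 255}, {"xyz": [0, 0, 0], "turn": 0, "jaw": 255}, {"xyz": [0, 0, 0], "turn": 0, "jaw": 255}]'

```text
clock: 24.9
position: [0.4976, -0.3333, 0.0112]
ee_rot: [-3.114, -0.361, -0.033]
force: [-0.1, 0.8, -2.2]
width: 0.413
```

```bash
python3 go.py b small 0.0115
```

```text
clock 24.9 pos [ 0.4976 -0.3333  0.0112] jaw -76.76 w 0.413 F [-0.1  0.8 -2.2] tilt [0.0201 0.0089]
joints [-0.1   0.87  0.98  1.9  -0.96  0.92  0.04]
world delta cm [-4.080e+00  6.383e+01  3.000e-02] TOOL cm [ 10.64 -63.06   0.45] turn 1.14 rows 15.3
```

Emit:
arm_command --deltas '[{"xyz": [0, 0, 0.1], "turn": 0, "jaw": 255}, {"xyz": [0, 0, 0.1], "turn": 0, "jaw": 145}, {"xyz": [0, 0, 0.1], "turn": 0, "jaw": 135}, {"xyz": [0, 0, 0.1], "turn": 0, "jaw": 115}, {"xyz": [0, 0, 0.1], "turn": 0, "jaw": 95}]' --force 5

```text
clock: 25.32
position: [0.4977, -0.3334, 0.0103]
ee_rot: [-3.114, -0.361, -0.033]
force: [0.8, 0.6, 1.3]
width: 0.57
```

Emit:
arm_command --deltas '[{"xyz": [0, 0, 0], "turn": 0, "jaw": 85}, {"xyz": [0, 0, 0], "turn": 0, "jaw": 85}, {"xyz": [0, 0, 0], "turn": 0, "jaw": 85}]'

```text
clock: 25.57
position: [0.4977, -0.3334, 0.0103]
ee_rot: [-3.114, -0.361, -0.033]
force: [-0.4, 0.3, -0.1]
width: 0.665
```

Emit:
arm_command --deltas '[{"xyz": [0, 0, -1.5], "turn": 0, "jaw": 80}, {"xyz": [0, 0, -4], "turn": 0, "jaw": 60}, {"xyz": [0, 0, -7], "turn": 0, "jaw": 60}, {"xyz": [0, 0, -10], "turn": 0, "jaw": 60}, {"xyz": [0, 0, -12], "turn": 0, "jaw": 60}]'

```text
clock: 25.98
position: [0.4952, -0.3355, 0.134]
ee_rot: [-3.116, -0.36, -0.036]
force: [0.8, -0.2, -0.4]
width: 0.767
```

```bash
python3 go.py b small 0.0115; python3 snap.py k4 wd
```

```text
clock 25.98 pos [ 0.4952 -0.3355  0.134 ] jaw -76.82 w 0.767 F [ 0.8 -0.2 -0.4] tilt [0.022  0.0068]
joints [-0.18  0.73  1.15  1.82 -0.78  1.1  -0.09]
world delta cm [ -3.84  64.05 -12.25] TOOL cm [ 10.57 -63.22  12.6 ] turn 1.08 rows 15.7
```

View pics/k4d.png

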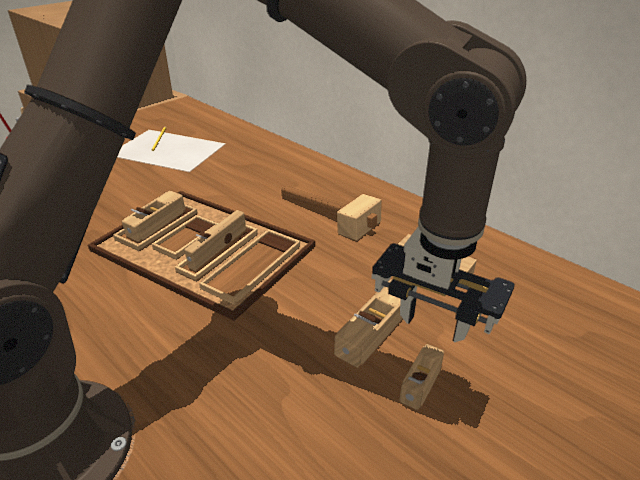

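The small plane stands upright on the bench at (422,378). Undoing the half turn.

Emit:
arm_command --deltas '[{"xyz": [0, 0, 0], "turn": -7, "jaw": 60}, {"xyz": [0, 0, 0], "turn": -14, "jaw": 60}, {"xyz": [0, 0, 0], "turn": -21, "jaw": 60}, {"xyz": [0, 0, 0], "turn": -28, "jaw": 60}, {"xyz": [0, 0, 0], "turn": -35, "jaw": 60}]'

```text
clock: 26.5
position: [0.4959, -0.3363, 0.135]
ee_rot: [2.859, 1.289, 0.039]
force: [0.3, 0.1, 0.1]
width: 0.766
```

Emit:
arm_command --deltas '[{"xyz": [0, 0, 0], "turn": -7, "jaw": 60}, {"xyz": [0, 0, 0], "turn": -14, "jaw": 60}, {"xyz": [0, 0, 0], "turn": -21, "jaw": 60}, {"xyz": [0, 0, 0], "turn": -28, "jaw": 60}, {"xyz": [0, 0, 0], "turn": -35, "jaw": 60}]'

```text
clock: 26.92
position: [0.4955, -0.3362, 0.1351]
ee_rot: [2.328, 2.091, 0.034]
force: [-0.5, -0.4, 0.1]
width: 0.763
```

Emit:
arm_command --deltas '[{"xyz": [0, 0, 0], "turn": -7, "jaw": 60}, {"xyz": [0, 0, 0], "turn": -14, "jaw": 60}, {"xyz": [0, 0, 0], "turn": -21, "jaw": 60}, {"xyz": [0, 0, 0], "turn": -28, "jaw": 60}, {"xyz": [0, 0, 0], "turn": -35, "jaw": 60}]'

```text
clock: 27.33
position: [0.495, -0.3362, 0.1353]
ee_rot: [1.581, 2.694, 0.026]
force: [0.3, 0.6, -0.6]
width: 0.764
```

Emit:
arm_command --deltas '[{"xyz": [0, 0, 0], "turn": -7, "jaw": 60}, {"xyz": [0, 0, 0], "turn": -14, "jaw": 60}, {"xyz": [0, 0, 0], "turn": -21, "jaw": 60}, {"xyz": [0, 0, 0], "turn": -28, "jaw": 60}, {"xyz": [0, 0, 0], "turn": -35, "jaw": 60}]'

```text
clock: 27.75
position: [0.4944, -0.3364, 0.1354]
ee_rot: [0.689, 3.043, 0.016]
force: [-0.4, 0.2, 0.1]
width: 0.761
```

```bash
sed -i "s/'small':(.5047,-.4508,13.25)/'small':(.4977,-.3334,13.2)/" go.py; python3 go.py p small 0.13
```

```text
clock 27.75 pos [ 0.4944 -0.3364  0.1354] jaw 64.5 w 0.761 F [-0.4  0.2  0.1] tilt [0.0232 0.0051]
joints [ 0.18  0.5   0.48  1.79 -0.31  0.91  1.93]
world delta cm [ 0.33  0.3  -0.54] TOOL cm [-0.16  0.4   0.55] turn -38.7 rows 0.2
```

Emit:
arm_command --deltas '[{"xyz": [-0.2, 0.4, 0], "turn": -7, "jaw": 60}, {"xyz": [-0.2, 0.4, 0], "turn": -14, "jaw": 60}, {"xyz": [-0.2, 0.4, 0], "turn": -21, "jaw": 60}, {"xyz": [-0.2, 0.4, 0], "turn": -28, "jaw": 60}, {"xyz": [-0.2, 0.4, 0], "turn": -35, "jaw": 60}]'

```text
clock: 28.17
position: [0.4974, -0.3338, 0.1356]
ee_rot: [-0.267, 3.107, 0.005]
force: [-0.1, -0.1, -0.0]
width: 0.766
```

Emit:
arm_command --deltas '[{"xyz": [0, 0, 0], "turn": -3, "jaw": 60}, {"xyz": [0, 0, 0], "turn": -3, "jaw": 60}, {"xyz": [0, 0, 0], "turn": -3, "jaw": 60}]'

```text
clock: 28.42
position: [0.4969, -0.3339, 0.1357]
ee_rot: [-0.344, 3.1, 0.004]
force: [0.1, -0.3, -0.6]
width: 0.764
```

```bash
python3 go.py p small 0.04;python3 snap.py k5 w
```

```text
clock 28.42 pos [ 0.4969 -0.3339  0.1357] jaw 102.65 w 0.764 F [ 0.1 -0.3 -0.6] tilt [0.0221 0.0049]
joints [ 0.3   0.48  0.31  1.78 -0.2   0.89  2.48]
world delta cm [ 0.08  0.05 -9.57] TOOL cm [0.13 0.04 9.57] turn -0.55 rows 2.3
```

View pics/k5w.png

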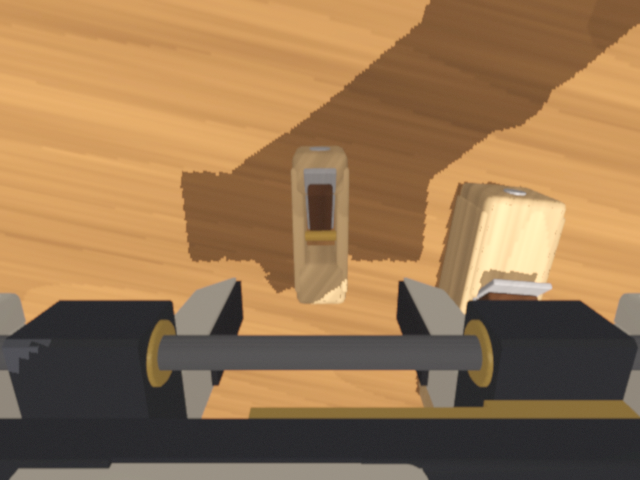

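The small plane is centred (293–349) with its heel at the top. Descending to grip.

Emit:
arm_command --deltas '[{"xyz": [0.1, 0, 2.5], "turn": -0.5, "jaw": 60}, {"xyz": [0.1, 0, 5], "turn": -0.5, "jaw": 60}, {"xyz": [0.1, 0, 7.5], "turn": -0.5, "jaw": 60}, {"xyz": [0.1, 0, 9], "turn": -0.5, "jaw": 60}, {"xyz": [0.1, 0, 9], "turn": -0.5, "jaw": 60}]'

```text
clock: 28.88
position: [0.4961, -0.3322, 0.0424]
ee_rot: [-0.355, 3.104, 0.008]
force: [-0.7, 1.0, -0.9]
width: 0.765
```

Emit:
arm_command --deltas '[{"xyz": [0, 0, 0], "turn": 0, "jaw": 60}, {"xyz": [0, 0, 0], "turn": 0, "jaw": 60}, {"xyz": [0, 0, 0], "turn": 0, "jaw": 60}]'

```text
clock: 29.13
position: [0.4967, -0.3326, 0.0435]
ee_rot: [-0.354, 3.103, 0.007]
force: [0.0, 0.3, 0.3]
width: 0.762
```

```bash
python3 go.py p small 0.0115
```

```text
clock 29.13 pos [ 0.4967 -0.3326  0.0435] jaw 103.02 w 0.762 F [0.  0.3 0.3] tilt [0.0182 0.0065]
joints [ 0.33  0.6   0.26  1.85 -0.25  0.71  2.53]
world delta cm [ 0.1  -0.08 -3.2 ] TOOL cm [-0.02 -0.11  3.2 ] turn -0.18 rows 0.8
```

Emit:
arm_command --deltas '[{"xyz": [0, -0.1, 1], "turn": 0, "jaw": 60}, {"xyz": [0, -0.1, 2], "turn": 0, "jaw": 60}, {"xyz": [0, -0.1, 2.9], "turn": 0, "jaw": 60}, {"xyz": [0, -0.1, 3.1], "turn": 0, "jaw": 70}, {"xyz": [0, -0.1, 3.1], "turn": 0, "jaw": 100}]' --force 35

```text
clock: 29.55
position: [0.4967, -0.3329, 0.0112]
ee_rot: [-0.354, 3.104, 0.009]
force: [0.6, 0.1, 0.0]
width: 0.694
```

Emit:
arm_command --deltas '[{"xyz": [0, 0, 0], "turn": 0, "jaw": 130}, {"xyz": [0, 0, 0], "turn": 0, "jaw": 160}, {"xyz": [0, 0, 0], "turn": 0, "jaw": 255}, {"xyz": [0, 0, 0], "turn": 0, "jaw": 255}, {"xyz": [0, 0, 0], "turn": 0, "jaw": 255}]'

```text
clock: 29.97
position: [0.4969, -0.3331, 0.0115]
ee_rot: [-0.354, 3.104, 0.008]
force: [-0.6, 0.3, 1.3]
width: 0.416
```

Emit:
arm_command --deltas '[{"xyz": [0, 0, 0], "turn": 0, "jaw": 255}, {"xyz": [0, 0, 0], "turn": 0, "jaw": 255}, {"xyz": [0, 0, 0], "turn": 0, "jaw": 255}, {"xyz": [0, 0, 0], "turn": 0, "jaw": 255}]'

```text
clock: 30.3
position: [0.4968, -0.333, 0.0115]
ee_rot: [-0.354, 3.104, 0.009]
force: [-0.9, 0.1, -0.5]
width: 0.41
```

```bash
python3 go.py b small 0.16
```

```text
clock 30.3 pos [ 0.4968 -0.333   0.0115] jaw 103.02 w 0.41 F [-0.9  0.1 -0.5] tilt [0.0167 0.0074]
joints [ 0.34  0.65  0.24  1.86 -0.27  0.65  2.55]
world delta cm [-4.   63.8  14.85] TOOL cm [-10.73  63.11 -14.44] turn 0.92 rows 15.7
```

Emit:
arm_command --deltas '[{"xyz": [0, 0, -2], "turn": 0, "jaw": 255}, {"xyz": [0, 0, -5], "turn": 0, "jaw": 255}, {"xyz": [0, 0, -8.5], "turn": 0, "jaw": 255}, {"xyz": [0, 0, -12], "turn": 0, "jaw": 255}, {"xyz": [0, 0, -14.5], "turn": 0, "jaw": 255}]'

```text
clock: 30.72
position: [0.4948, -0.3346, 0.1594]
ee_rot: [-0.353, 3.102, 0.006]
force: [1.0, -0.9, -2.4]
width: 0.411
```

Emit:
arm_command --deltas '[{"xyz": [-0.5, 3, 0], "turn": 0, "jaw": 255}, {"xyz": [-1.2, 7, 0], "turn": 0, "jaw": 255}, {"xyz": [-1.9, 11, 0], "turn": 0, "jaw": 255}, {"xyz": [-2.5, 15, 0], "turn": 0, "jaw": 255}, {"xyz": [-3.2, 19, 0], "turn": 0, "jaw": 255}]'

```text
clock: 31.13
position: [0.4824, -0.1406, 0.1604]
ee_rot: [-0.352, 3.103, 0.007]
force: [0.8, 0.9, -1.3]
width: 0.414
```

Emit:
arm_command --deltas '[{"xyz": [-0.6, 3.8, 0], "turn": 0, "jaw": 255}, {"xyz": [-1.2, 7.6, 0], "turn": 0, "jaw": 255}, {"xyz": [-1.9, 11.4, 0], "turn": 0, "jaw": 255}, {"xyz": [-2.5, 15.2, 0], "turn": 0, "jaw": 255}, {"xyz": [-3.2, 19, 0], "turn": 0, "jaw": 255}]'

```text
clock: 31.55
position: [0.4701, 0.0535, 0.1615]
ee_rot: [-0.352, 3.103, 0.007]
force: [1.6, -0.4, -2.1]
width: 0.413
```

Emit:
arm_command --deltas '[{"xyz": [-0.6, 3.8, 0], "turn": 0, "jaw": 255}, {"xyz": [-1.2, 7.6, 0], "turn": 0, "jaw": 255}, {"xyz": [-1.8, 11, 0], "turn": 0, "jaw": 255}, {"xyz": [-2.3, 14, 0], "turn": 0, "jaw": 255}, {"xyz": [-2.9, 17, 0], "turn": 0, "jaw": 255}]'

```text
clock: 31.97
position: [0.4595, 0.2274, 0.1624]
ee_rot: [-0.353, 3.103, 0.007]
force: [0.6, -0.9, -1.8]
width: 0.411
```

```bash
python3 go.py b small 0.14
```

```text
clock 31.97 pos [0.4595 0.2274 0.1624] jaw 103.0 w 0.411 F [ 0.6 -0.9 -1.8] tilt [0.0182 0.0064]
joints [-0.67  0.31  0.13  1.95 -0.05  0.87  1.28]
world delta cm [-0.27  7.76 -2.24] TOOL cm [-1.44  7.62  2.29] turn 0.9 rows 1.9
```

Emit:
arm_command --deltas '[{"xyz": [-0.5, 3, 0.5], "turn": 0.5, "jaw": 255}, {"xyz": [-1, 6, 1.2], "turn": 0.9, "jaw": 255}, {"xyz": [-1.4, 7.6, 1.8], "turn": 0.9, "jaw": 255}, {"xyz": [-1.4, 7.6, 2.3], "turn": 0.9, "jaw": 255}, {"xyz": [-1.4, 7.6, 2.3], "turn": 0.9, "jaw": 255}]'

```text
clock: 32.38
position: [0.4556, 0.3047, 0.1385]
ee_rot: [-0.332, 3.107, 0.005]
force: [-0.3, -1.5, -2.7]
width: 0.415
```

Emit:
arm_command --deltas '[{"xyz": [0, 0, 0], "turn": 0, "jaw": 255}, {"xyz": [0, 0, 0], "turn": 0, "jaw": 255}, {"xyz": [0, 0, 0], "turn": 0, "jaw": 255}]'

```text
clock: 32.63
position: [0.4561, 0.3033, 0.1387]
ee_rot: [-0.329, 3.107, 0.004]
force: [0.0, -1.0, -1.2]
width: 0.412
```

```bash
python3 go.py b small 0.06; python3 snap.py k6 w
```

```text
clock 32.63 pos [0.4561 0.3033 0.1387] jaw 102.1 w 0.412 F [ 0.  -1.  -1.2] tilt [0.0167 0.0043]
joints [-0.78  0.39  0.11  1.89 -0.05  0.84  1.14]
world delta cm [ 0.07  0.17 -7.87] TOOL cm [0.03 0.15 7.87] turn -0.0 rows 1.9
```

View pics/k6w.png

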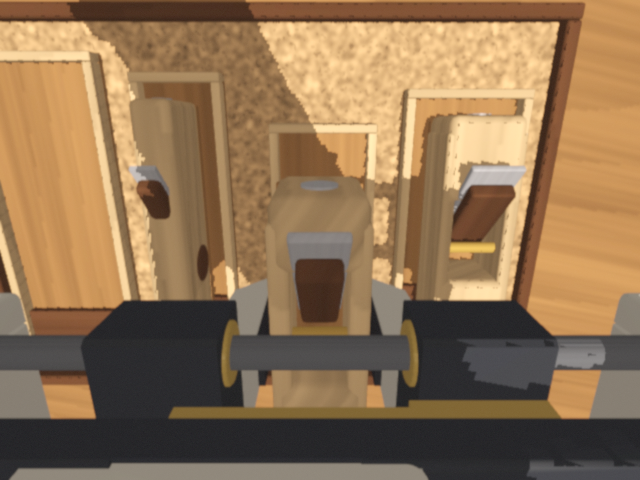

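Centred over the small bay (plane 270–370, bay 272–375). Lowering.

Emit:
arm_command --deltas '[{"xyz": [0, 0.1, 2], "turn": 0, "jaw": 255}, {"xyz": [0, 0.1, 4], "turn": 0, "jaw": 255}, {"xyz": [0, 0.1, 6], "turn": 0, "jaw": 255}, {"xyz": [0, 0.1, 7.8], "turn": 0, "jaw": 255}, {"xyz": [0, 0.1, 7.8], "turn": 0, "jaw": 255}]'

```text
clock: 33.1
position: [0.4558, 0.3031, 0.0582]
ee_rot: [-0.329, 3.111, 0.0]
force: [-0.7, -0.2, -1.7]
width: 0.413
```

Emit:
arm_command --deltas '[{"xyz": [0, 0, 0], "turn": 0, "jaw": 255}, {"xyz": [0, 0, 0], "turn": 0, "jaw": 255}, {"xyz": [0, 0, 0], "turn": 0, "jaw": 255}]'

```text
clock: 33.35
position: [0.4565, 0.3033, 0.0594]
ee_rot: [-0.328, 3.109, 0.002]
force: [0.9, 0.4, -1.6]
width: 0.411
```

```bash
python3 go.py b small 0.037
```

```text
clock 33.35 pos [0.4565 0.3033 0.0594] jaw 102.04 w 0.411 F [ 0.9  0.4 -1.6] tilt [0.0148 0.0027]
joints [-0.76  0.5   0.1   1.96 -0.07  0.67  1.16]
world delta cm [ 0.03  0.17 -2.24] TOOL cm [-0.03  0.16  2.24] turn -0.06 rows 0.5
```

Emit:
arm_command --deltas '[{"xyz": [0, 0.1, 0.8], "turn": 0, "jaw": 255}, {"xyz": [0, 0.15, 1.5], "turn": 0, "jaw": 255}, {"xyz": [0, 0.15, 2.1], "turn": 0, "jaw": 255}, {"xyz": [0, 0.15, 2.2], "turn": 0, "jaw": 255}, {"xyz": [0, 0.15, 2.2], "turn": 0, "jaw": 255}]'

```text
clock: 33.77
position: [0.4561, 0.3045, 0.0367]
ee_rot: [-0.328, 3.111, 0.0]
force: [0.0, -0.3, -2.8]
width: 0.41
```

Emit:
arm_command --deltas '[{"xyz": [0, 0, 0], "turn": 0, "jaw": 255}, {"xyz": [0, 0, 0], "turn": 0, "jaw": 255}, {"xyz": [0, 0, 0], "turn": 0, "jaw": 255}]'

```text
clock: 34.02
position: [0.4562, 0.3046, 0.0368]
ee_rot: [-0.328, 3.11, 0.001]
force: [-0.1, -1.2, -2.1]
width: 0.408
```

```bash
python3 go.py b small 0.0305;python3 snap.py k7 w
```

```text
clock 34.02 pos [0.4562 0.3046 0.0368] jaw 102.04 w 0.408 F [-0.1 -1.2 -2.1] tilt [0.0138 0.0018]
joints [-0.76  0.54  0.09  1.97 -0.07  0.62  1.16]
world delta cm [ 0.06  0.04 -0.63] TOOL cm [-0.06  0.03  0.63] turn -0.06 rows 0.2
```

View pics/k7w.png

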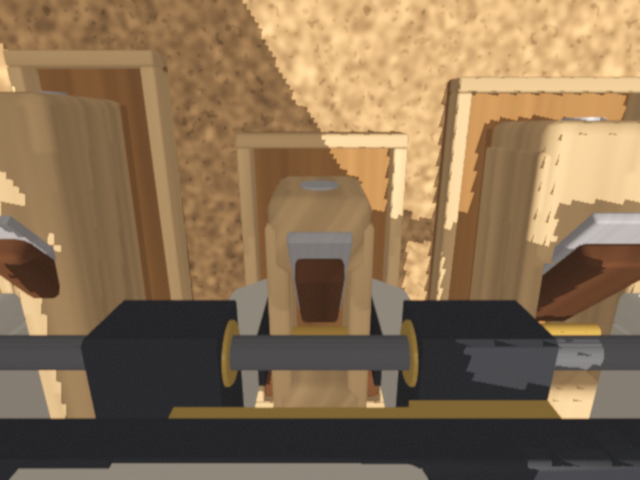

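Centred in the bay (268–372 within 253–392). Pressing and releasing.

Emit:
arm_command --deltas '[{"xyz": [0, 0, 0.2], "turn": 0, "jaw": 255}, {"xyz": [0, 0, 0.35], "turn": 0, "jaw": 255}, {"xyz": [0, 0, 0.5], "turn": 0, "jaw": 255}, {"xyz": [0, 0, 0.6], "turn": 0, "jaw": 255}, {"xyz": [0, 0, 0.6], "turn": 0, "jaw": 255}]' --force 12

```text
clock: 34.48
position: [0.4556, 0.3044, 0.0308]
ee_rot: [-0.328, 3.111, 0.0]
force: [-2.6, -0.5, 2.6]
width: 0.413
```

Emit:
arm_command --deltas '[{"xyz": [0, 0, 0], "turn": 0, "jaw": 147}, {"xyz": [0, 0, 0], "turn": 0, "jaw": 140}, {"xyz": [0, 0, 0], "turn": 0, "jaw": 130}, {"xyz": [0, 0, 0], "turn": 0, "jaw": 118}, {"xyz": [0, 0, 0], "turn": 0, "jaw": 105}]' --force 3

```text
clock: 34.9
position: [0.4557, 0.3045, 0.0309]
ee_rot: [-0.328, 3.111, 0.0]
force: [-0.6, -0.6, -1.3]
width: 0.562
```

Emit:
arm_command --deltas '[{"xyz": [0, 0, 0], "turn": 0, "jaw": 105}, {"xyz": [0, 0, 0], "turn": 0, "jaw": 105}, {"xyz": [0, 0, 0], "turn": 0, "jaw": 105}]'

```text
clock: 35.15
position: [0.4557, 0.3045, 0.0309]
ee_rot: [-0.328, 3.111, 0.0]
force: [1.3, -0.4, -0.3]
width: 0.589
```

```bash
python3 go.py p large 0.16;python3 snap.py k8 w
```

```text
clock 35.15 pos [0.4557 0.3045 0.0309] jaw 102.05 w 0.589 F [ 1.3 -0.4 -0.3] tilt [0.013  0.0016]
joints [-0.76  0.55  0.09  1.97 -0.07  0.61  1.16]
world delta cm [  8.5  -50.    12.91] TOOL cm [  1.96 -50.69 -12.88] turn 4.15 rows 12.6
```

View pics/k8w.png

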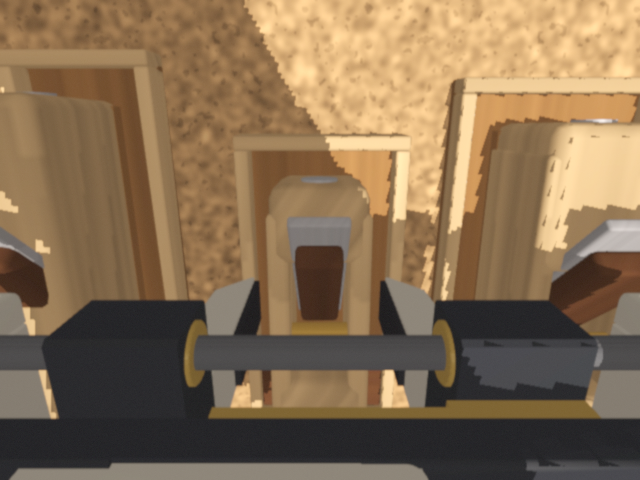

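The small plane is resting nose-up in its bay. Now the large plane.

Emit:
arm_command --deltas '[{"xyz": [0, 0, -1.5], "turn": 0, "jaw": 105}, {"xyz": [0, 0, -4.5], "turn": 0, "jaw": 105}, {"xyz": [0, 0, -8], "turn": 0, "jaw": 105}, {"xyz": [0, 0, -11.5], "turn": 0, "jaw": 60}, {"xyz": [0, 0, -13], "turn": 0, "jaw": 10}]'

```text
clock: 35.62
position: [0.4555, 0.3053, 0.1652]
ee_rot: [-0.328, 3.107, 0.005]
force: [-0.0, 1.1, 0.6]
width: 0.683
```

Emit:
arm_command --deltas '[{"xyz": [0.1, -3.6, 0], "turn": 0, "jaw": 10}, {"xyz": [0.3, -7.2, 0], "turn": 0, "jaw": 10}, {"xyz": [0.4, -10.8, 0], "turn": 0, "jaw": 10}, {"xyz": [0.6, -14.8, 0], "turn": 0, "jaw": 10}, {"xyz": [0.7, -18.5, 0], "turn": 0, "jaw": 10}]'

```text
clock: 36.03
position: [0.4871, 0.1209, 0.165]
ee_rot: [-0.328, 3.107, 0.005]
force: [0.7, 0.0, 0.4]
width: 0.957
```

Emit:
arm_command --deltas '[{"xyz": [0.1, -3.6, 0], "turn": 0, "jaw": 10}, {"xyz": [0.3, -7.2, 0], "turn": 0, "jaw": 10}, {"xyz": [0.4, -10.8, 0], "turn": 0, "jaw": 10}, {"xyz": [0.6, -14.8, 0], "turn": 0, "jaw": 10}, {"xyz": [0.7, -18.5, 0], "turn": 0, "jaw": 10}]'

```text
clock: 36.45
position: [0.5187, -0.0637, 0.1648]
ee_rot: [-0.328, 3.106, 0.005]
force: [0.1, 0.4, -0.4]
width: 0.96
```

```bash
python3 go.py p large 0.15
```

```text
clock 36.45 pos [ 0.5187 -0.0637  0.1648] jaw 102.05 w 0.96 F [ 0.1  0.4 -0.4] tilt [0.0176 0.0048]
joints [-0.17  0.33  0.25  1.93 -0.11  0.88  1.91]
world delta cm [  2.2  -13.18  -1.48] TOOL cm [  0.63 -13.35   1.46] turn 4.15 rows 3.2
```

Emit:
arm_command --deltas '[{"xyz": [0.2, -4, 0.4], "turn": 1.5, "jaw": 10}, {"xyz": [0.4, -8, 0.8], "turn": 3, "jaw": 10}, {"xyz": [0.6, -11.5, 1.2], "turn": 4.1, "jaw": 10}, {"xyz": [0.6, -13.3, 1.4], "turn": 4.1, "jaw": 10}, {"xyz": [0.6, -13.3, 1.4], "turn": 4.1, "jaw": 10}]'

```text
clock: 36.87
position: [0.5403, -0.2008, 0.1503]
ee_rot: [-0.206, 3.117, 0.001]
force: [-0.2, -0.3, 0.4]
width: 0.961
```

Emit:
arm_command --deltas '[{"xyz": [0, 0, 0], "turn": 0, "jaw": 10}, {"xyz": [0, 0, 0], "turn": 0, "jaw": 10}, {"xyz": [0, 0, 0], "turn": 0, "jaw": 10}]'

```text
clock: 37.12
position: [0.5403, -0.1996, 0.1503]
ee_rot: [-0.208, 3.117, 0.002]
force: [1.0, 0.7, 0.6]
width: 0.958
```

```bash
python3 go.py p large 0.05; python3 snap.py l1 wd
```

```text
clock 37.12 pos [ 0.5403 -0.1996  0.1503] jaw 97.63 w 0.958 F [1.  0.7 0.6] tilt [0.0173 0.0025]
joints [ 0.05  0.43  0.29  1.82 -0.16  0.9   2.12]
world delta cm [  0.04   0.41 -10.03] TOOL cm [ 0.08  0.4  10.03] turn -0.27 rows 2.4
```

View pics/l1w.png

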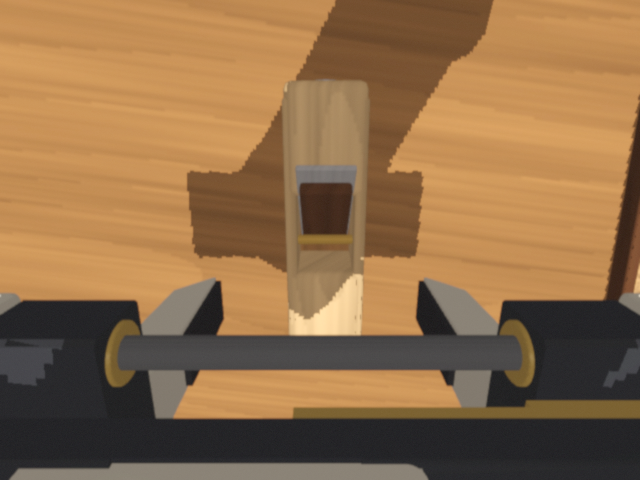

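View pics/l1d.png

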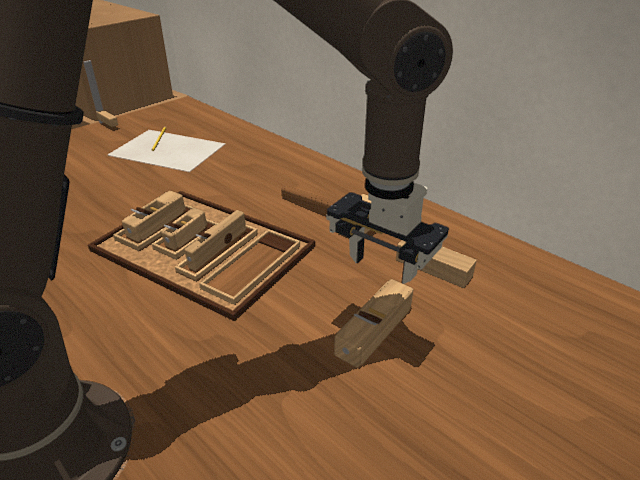

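The large plane is slightly right of centre (285–368), so +4 mm in tool y. The side view shows three planes seated in the tray. Descending.

Emit:
arm_command --deltas '[{"xyz": [0.1, 0.4, 2], "turn": -0.3, "jaw": 10}, {"xyz": [0.1, 0.4, 4.5], "turn": -0.3, "jaw": 10}, {"xyz": [0.1, 0.4, 7], "turn": -0.3, "jaw": 10}, {"xyz": [0.1, 0.4, 9], "turn": -0.3, "jaw": 10}, {"xyz": [0.1, 0.4, 9], "turn": -0.3, "jaw": 10}]'

```text
clock: 37.63
position: [0.5384, -0.1932, 0.0571]
ee_rot: [-0.22, 3.121, 0.006]
force: [-1.3, 0.8, -0.7]
width: 0.962
```

Emit:
arm_command --deltas '[{"xyz": [0, 0, 0], "turn": 0, "jaw": 10}, {"xyz": [0, 0, 0], "turn": 0, "jaw": 10}, {"xyz": [0, 0, 0], "turn": 0, "jaw": 10}]'

```text
clock: 37.88
position: [0.5392, -0.193, 0.0583]
ee_rot: [-0.221, 3.12, 0.005]
force: [0.9, -0.9, 0.0]
width: 0.964
```

```bash
python3 go.py p large 0.015
```

```text
clock 37.88 pos [ 0.5392 -0.193   0.0583] jaw 98.11 w 0.964 F [ 0.9 -0.9  0. ] tilt [0.0138 0.0042]
joints [ 0.08  0.54  0.25  1.9  -0.21  0.71  2.16]
world delta cm [ 0.15 -0.25 -4.33] TOOL cm [-0.06 -0.28  4.33] turn 0.21 rows 1.0
```

Emit:
arm_command --deltas '[{"xyz": [0, -0.2, 1], "turn": 0.2, "jaw": 10}, {"xyz": [-0.1, -0.3, 2.2], "turn": 0.2, "jaw": 10}, {"xyz": [-0.1, -0.3, 3.4], "turn": 0.2, "jaw": 10}, {"xyz": [-0.1, -0.3, 4.2], "turn": 0.2, "jaw": 20}, {"xyz": [-0.1, -0.3, 4.2], "turn": 0.2, "jaw": 40}]' --force 50

```text
clock: 38.3
position: [0.5396, -0.1952, 0.0139]
ee_rot: [-0.216, 3.124, 0.007]
force: [-1.4, 1.3, 0.3]
width: 0.891
```

Emit:
arm_command --deltas '[{"xyz": [0, 0, 0], "turn": 0, "jaw": 70}, {"xyz": [0, 0, 0], "turn": 0, "jaw": 100}, {"xyz": [0, 0, 0], "turn": 0, "jaw": 130}, {"xyz": [0, 0, 0], "turn": 0, "jaw": 255}, {"xyz": [0, 0, 0], "turn": 0, "jaw": 255}]'

```text
clock: 38.72
position: [0.5399, -0.1953, 0.0143]
ee_rot: [-0.216, 3.123, 0.006]
force: [-0.2, 0.2, -0.9]
width: 0.608
```

Emit:
arm_command --deltas '[{"xyz": [0, 0, 0], "turn": 0, "jaw": 255}, {"xyz": [0, 0, 0], "turn": 0, "jaw": 255}, {"xyz": [0, 0, 0], "turn": 0, "jaw": 255}, {"xyz": [0, 0, 0], "turn": 0, "jaw": 255}]'

```text
clock: 39.05
position: [0.5398, -0.1953, 0.0143]
ee_rot: [-0.216, 3.123, 0.007]
force: [-0.0, -0.5, -1.7]
width: 0.606
```

```bash
python3 go.py b large 0.17
```

```text
clock 39.05 pos [ 0.5398 -0.1953  0.0143] jaw 97.9 w 0.606 F [-0.  -0.5 -1.7] tilt [0.0107 0.005 ]
joints [ 0.1   0.61  0.22  1.92 -0.24  0.62  2.19]
world delta cm [-4.22 30.91 15.57] TOOL cm [ -0.25  31.25 -15.46] turn -4.2 rows 8.4
```

Emit:
arm_command --deltas '[{"xyz": [0, 0, -2], "turn": 0, "jaw": 255}, {"xyz": [0, 0, -5], "turn": 0, "jaw": 255}, {"xyz": [0, 0, -8.5], "turn": 0, "jaw": 255}, {"xyz": [0, 0, -12], "turn": 0, "jaw": 255}, {"xyz": [0, 0, -14.5], "turn": 0, "jaw": 255}]'

```text
clock: 39.47
position: [0.5382, -0.1962, 0.1616]
ee_rot: [-0.215, 3.122, 0.006]
force: [1.9, 0.1, -7.0]
width: 0.609
```

Emit:
arm_command --deltas '[{"xyz": [0, 2.5, 0], "turn": 0, "jaw": 255}, {"xyz": [0, 6, 0], "turn": 0, "jaw": 255}, {"xyz": [0, 9.5, 0], "turn": 0, "jaw": 255}, {"xyz": [0, 13, 0], "turn": 0, "jaw": 255}, {"xyz": [-0.1, 16.5, 0], "turn": 0, "jaw": 255}]'

```text
clock: 39.88
position: [0.5151, -0.0311, 0.1618]
ee_rot: [-0.215, 3.124, 0.006]
force: [0.2, 0.9, -6.3]
width: 0.607
```

```bash
python3 go.py b large 0.15; python3 snap.py l2 d
```

```text
clock 39.88 pos [ 0.5151 -0.0311  0.1618] jaw 97.86 w 0.607 F [ 0.2  0.9 -6.3] tilt [0.0102 0.0048]
joints [-0.24  0.32  0.26  1.94 -0.11  0.88  1.78]
world delta cm [-1.75 14.49 -1.18] TOOL cm [-0.24 14.59  1.23] turn -4.24 rows 3.5
```

View pics/l2d.png

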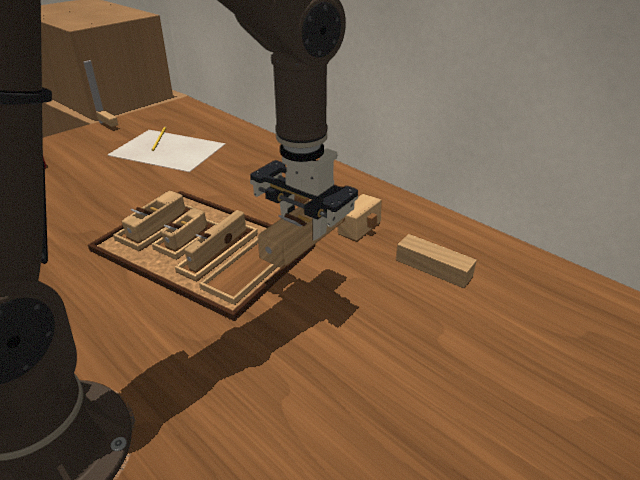

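The large plane is held level and clears the mallet. Moving over its bay.

Emit:
arm_command --deltas '[{"xyz": [0, 4, 0.3], "turn": -1, "jaw": 255}, {"xyz": [-0.1, 8, 0.6], "turn": -2, "jaw": 255}, {"xyz": [-0.2, 11.5, 1], "turn": -3.2, "jaw": 255}, {"xyz": [-0.2, 14, 1.2], "turn": -4.2, "jaw": 255}, {"xyz": [-0.2, 14.5, 1.2], "turn": -4.2, "jaw": 255}]'

```text
clock: 40.35
position: [0.4934, 0.1282, 0.1497]
ee_rot: [-0.356, 3.114, 0.018]
force: [0.5, -0.1, -6.7]
width: 0.606
```

Emit:
arm_command --deltas '[{"xyz": [0, 0, 0], "turn": 0, "jaw": 255}, {"xyz": [0, 0, 0], "turn": 0, "jaw": 255}, {"xyz": [0, 0, 0], "turn": 0, "jaw": 255}]'

```text
clock: 40.6
position: [0.4933, 0.1269, 0.1495]
ee_rot: [-0.354, 3.115, 0.017]
force: [0.0, 0.5, -6.4]
width: 0.606
```

```bash
python3 go.py b large 0.06; python3 snap.py l3 w
```

```text
clock 40.6 pos [0.4933 0.1269 0.1495] jaw 102.97 w 0.606 F [ 0.   0.5 -6.4] tilt [0.0056 0.0114]
joints [-0.49  0.33  0.18  1.97 -0.09  0.85  1.54]
world delta cm [ 0.43 -1.31 -8.95] TOOL cm [-0.05 -1.46  8.94] turn 0.87 rows 2.2
```

View pics/l3w.png

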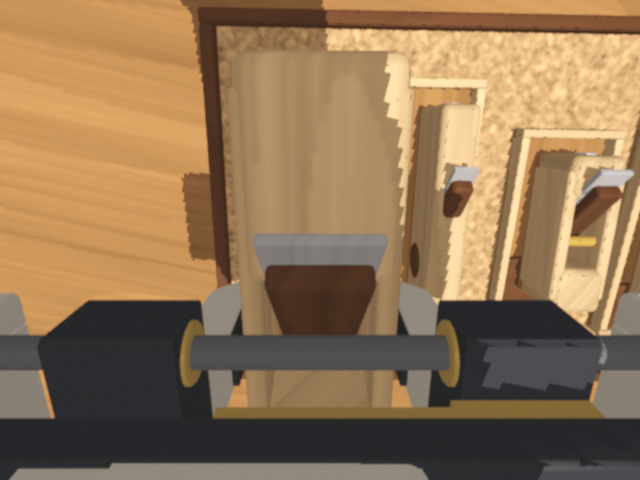

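The plane sits about 14 mm too far left, over toward the rebate bay. Correcting that at height before descending.

Emit:
arm_command --deltas '[{"xyz": [0, -0.5, 0], "turn": 0.4, "jaw": 255}, {"xyz": [0, -1, 0], "turn": 0.8, "jaw": 255}, {"xyz": [0, -1.4, 0], "turn": 0.8, "jaw": 255}, {"xyz": [0, -1.4, 0], "turn": 0.8, "jaw": 255}, {"xyz": [0, -1.4, 0], "turn": 0.8, "jaw": 255}]'

```text
clock: 41.07
position: [0.4969, 0.112, 0.1496]
ee_rot: [-0.328, 3.117, 0.017]
force: [-0.0, -0.1, -7.1]
width: 0.609
```

Emit:
arm_command --deltas '[{"xyz": [0, 0, 1.5], "turn": 0, "jaw": 255}, {"xyz": [0, 0, 3], "turn": 0, "jaw": 255}, {"xyz": [0, 0, 5], "turn": 0, "jaw": 255}, {"xyz": [0, 0, 7], "turn": 0, "jaw": 255}, {"xyz": [0, 0, 8.5], "turn": 0, "jaw": 255}]'

```text
clock: 41.48
position: [0.497, 0.1132, 0.0633]
ee_rot: [-0.329, 3.118, 0.017]
force: [-0.1, -0.6, -6.4]
width: 0.607
```

Emit:
arm_command --deltas '[{"xyz": [0, 0, 0], "turn": 0, "jaw": 255}, {"xyz": [0, 0, 0], "turn": 0, "jaw": 255}, {"xyz": [0, 0, 0], "turn": 0, "jaw": 255}]'

```text
clock: 41.73
position: [0.4976, 0.1135, 0.064]
ee_rot: [-0.329, 3.117, 0.017]
force: [1.0, -0.3, -5.8]
width: 0.612
```

```bash
python3 go.py b large 0.040; python3 snap.py l4 w
```

```text
clock 41.73 pos [0.4976 0.1135 0.064 ] jaw 102.07 w 0.612 F [ 1.  -0.3 -5.8] tilt [0.0063 0.0117]
joints [-0.45  0.45  0.16  2.04 -0.13  0.64  1.59]
world delta cm [ 0.    0.03 -2.4 ] TOOL cm [0.01 0.   2.4 ] turn -0.03 rows 0.6
```

View pics/l4w.png

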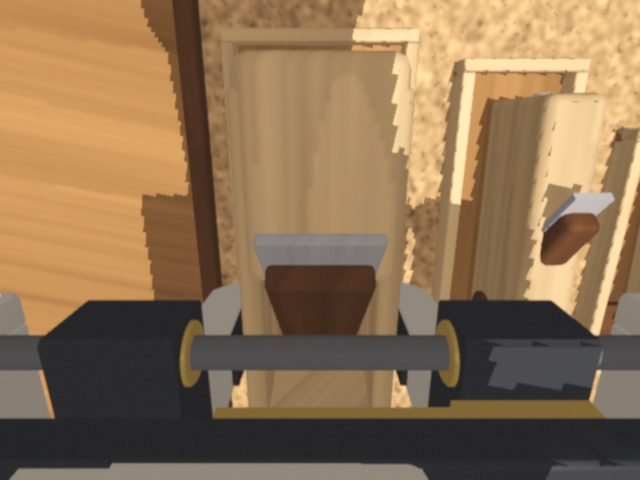

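Emit:
arm_command --deltas '[{"xyz": [0, 0, 0.7], "turn": 0, "jaw": 255}, {"xyz": [0, 0, 1.4], "turn": 0, "jaw": 255}, {"xyz": [0, 0, 2.0], "turn": 0, "jaw": 255}, {"xyz": [0, 0, 2.4], "turn": 0, "jaw": 255}, {"xyz": [0, 0, 2.4], "turn": 0, "jaw": 255}]'

```text
clock: 42.2
position: [0.4973, 0.1136, 0.0392]
ee_rot: [-0.329, 3.118, 0.017]
force: [0.2, 0.2, -6.2]
width: 0.607
```

Emit:
arm_command --deltas '[{"xyz": [0, 0, 0], "turn": 0, "jaw": 255}, {"xyz": [0, 0, 0], "turn": 0, "jaw": 255}, {"xyz": [0, 0, 0], "turn": 0, "jaw": 255}]'

```text
clock: 42.45
position: [0.4974, 0.1137, 0.0393]
ee_rot: [-0.329, 3.118, 0.017]
force: [0.1, 0.2, -6.0]
width: 0.606
```

```bash
python3 go.py b large 0.0328; python3 snap.py l5 w
```

```text
clock 42.45 pos [0.4974 0.1137 0.0393] jaw 102.06 w 0.606 F [ 0.1  0.2 -6. ] tilt [0.0055 0.0114]
joints [-0.44  0.49  0.15  2.06 -0.15  0.59  1.6 ]
world delta cm [ 0.02  0.01 -0.65] TOOL cm [-0.02  0.    0.65] turn -0.04 rows 0.2
```

View pics/l5w.png

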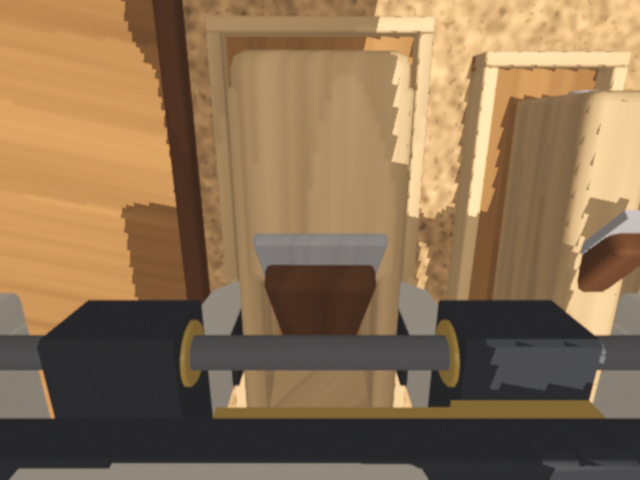

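Centred (230–410 within 226–418). Pressing and releasing.

Emit:
arm_command --deltas '[{"xyz": [0, 0, 0.2], "turn": 0, "jaw": 255}, {"xyz": [0, 0, 0.35], "turn": 0, "jaw": 255}, {"xyz": [0, 0, 0.5], "turn": 0, "jaw": 255}, {"xyz": [0, 0, 0.65], "turn": 0, "jaw": 255}, {"xyz": [0, 0, 0.65], "turn": 0, "jaw": 255}]' --force 20

```text
clock: 42.92
position: [0.4969, 0.1135, 0.0328]
ee_rot: [-0.329, 3.118, 0.017]
force: [-3.1, -0.7, -1.9]
width: 0.609
```

Emit:
arm_command --deltas '[{"xyz": [0, 0, 0], "turn": 0, "jaw": 97}, {"xyz": [0, 0, 0], "turn": 0, "jaw": 90}, {"xyz": [0, 0, 0], "turn": 0, "jaw": 80}, {"xyz": [0, 0, 0], "turn": 0, "jaw": 65}, {"xyz": [0, 0, 0], "turn": 0, "jaw": 50}]' --force 3

```text
clock: 43.33
position: [0.4973, 0.1136, 0.033]
ee_rot: [-0.329, 3.118, 0.017]
force: [-0.4, 0.9, 0.3]
width: 0.768
```

Emit:
arm_command --deltas '[{"xyz": [0, 0, 0], "turn": 0, "jaw": 50}, {"xyz": [0, 0, 0], "turn": 0, "jaw": 50}, {"xyz": [0, 0, 0], "turn": 0, "jaw": 50}]'

```text
clock: 43.58
position: [0.4974, 0.1136, 0.0331]
ee_rot: [-0.329, 3.117, 0.017]
force: [0.0, 0.4, -0.6]
width: 0.803
```

```bash
python3 go.py b large 0.0328; python3 snap.py l6 w
```

```text
clock 43.58 pos [0.4974 0.1136 0.0331] jaw 102.05 w 0.803 F [ 0.   0.4 -0.6] tilt [0.0056 0.0115]
joints [-0.43  0.51  0.15  2.06 -0.15  0.57  1.6 ]
world delta cm [ 0.02  0.02 -0.03] TOOL cm [-0.02  0.01  0.03] turn -0.05 rows 0.0
```

View pics/l6w.png

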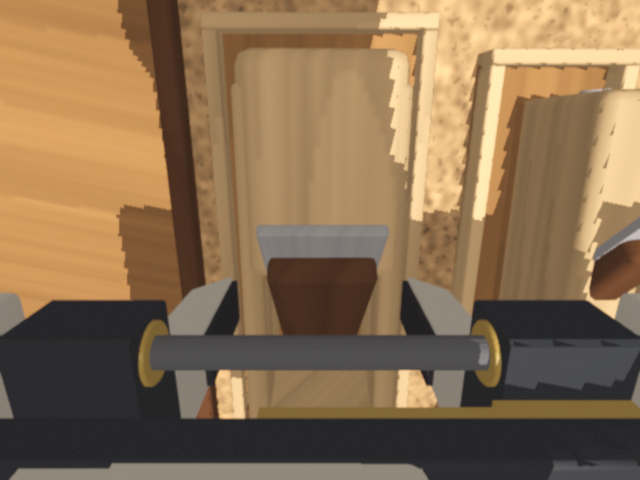

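Released cleanly. Lifting away and moving clear of the tray to measure everything.

Emit:
arm_command --deltas '[{"xyz": [0, 0, -1.5], "turn": 0, "jaw": 50}, {"xyz": [0, 0, -4.5], "turn": 0, "jaw": 50}, {"xyz": [0, 0, -8], "turn": 0, "jaw": 50}, {"xyz": [0, 0, -12], "turn": 0, "jaw": 50}, {"xyz": [0, 0, -16], "turn": 0, "jaw": 50}]'

```text
clock: 44.05
position: [0.4958, 0.1114, 0.1945]
ee_rot: [-0.329, 3.119, 0.016]
force: [1.1, -0.0, -1.1]
width: 0.802
```

Emit:
arm_command --deltas '[{"xyz": [0, -3.6, 0], "turn": 0, "jaw": 50}, {"xyz": [0, -7.2, 0], "turn": 0, "jaw": 50}, {"xyz": [0, -10.8, 0], "turn": 0, "jaw": 50}, {"xyz": [0, -14.4, 0], "turn": 0, "jaw": 50}, {"xyz": [0, -18, 0], "turn": 0, "jaw": 50}]'

```text
clock: 44.47
position: [0.5334, -0.0662, 0.193]
ee_rot: [-0.33, 3.118, 0.016]
force: [0.2, 0.9, -0.3]
width: 0.804
```

Emit:
arm_command --deltas '[{"xyz": [0, -3.6, 0], "turn": 0, "jaw": 50}, {"xyz": [0, -7.2, 0], "turn": 0, "jaw": 50}, {"xyz": [0, -10.8, 0], "turn": 0, "jaw": 50}, {"xyz": [0, -14.4, 0], "turn": 0, "jaw": 50}, {"xyz": [0, -16, 0], "turn": 0, "jaw": 50}]'

```text
clock: 44.88
position: [0.5664, -0.2284, 0.1914]
ee_rot: [-0.322, 3.119, 0.012]
force: [-1.1, 0.6, 0.1]
width: 0.803
```

```bash
python3 - <<'E'
from meas import *
from cell import get_image
from go import BY
D={n:get_image(n) for n in ["scene","side"]}
cl={}
for n,d in D.items():
    cv2.imwrite(f"pics/fin_{n}.png",d["frame"][:,:,::-1]); cl[n]=cloud(d).reshape(-1,3)
for k,(x,y,a) in BY.items():
    L,W,H=P[k][:3]
    for n,p in cl.items():
        c=near(p,L,W,x,y,a,.015+H+.003,.01,.01,.0065)
        r=edgefit(c[:,:2],L,W,x,y,np.radians(a))
        aa=np.radians(12.1);cc,ss=np.cos(aa),np.sin(aa)
        dx,dy=r[0]-[x,y]; u=(c[:,0]-x)*cc+(c[:,1]-y)*ss; v=-(c[:,0]-x)*ss+(c[:,1]-y)*cc
        A=np.c_[u,v,np.ones(len(u))]
        w=np.ones(len(u),bool)
        for _ in range(4):
            s,*_r=np.linalg.lstsq(A[w],c[w,2],rcond=None); w=abs(A@s-c[:,2])<.002
        print(k,n,len(c),'dbay mm',np.round([1e3*(dx*cc+dy*ss),1e3*(-dx*ss+dy*cc)],1),'yaw',round(np.degrees(r[1]),1),'size',np.round(r[2:],3),'pitch',round(s[0],3),'roll',round(s[1],3),'midz bay',round(s[2]-H/2-.009,4))
d0={n:cloud(dict(np.load(n+"0.npz"))).reshape(-1,3) for n in cl}
for nm,x,y,R_,zl in [('birch',.79,-.167,.11,(.03,.06)),('mallet head',.785,.055,.08,(.055,.08))]:
    for n in cl:
        for q in (d0[n],cl[n]):
            m=(np.hypot(q[:,0]-x,q[:,1]-y)<R_)&(q[:,2]>zl[0])&(q[:,2]<zl[1]); print(nm,n,m.sum(),np.round(np.median(q[m],0),4))
E
python3 go.py b large 0.1
```

```text
large scene 913 dbay mm [ 2.5 -0.9] yaw 11.8 size [0.197 0.056] pitch 0.037 roll 0.002 midz bay 0.0349
large side 1335 dbay mm [-2.6 -0.2] yaw 11.8 size [0.196 0.057] pitch 0.036 roll 0.009 midz bay 0.0357
medium scene 562 dbay mm [ 2.  -1.8] yaw 12.6 size [0.151 0.049] pitch 0.045 roll 0.007 midz bay 0.0329
medium side 708 dbay mm [-4.3 -0.9] yaw 11.8 size [0.151 0.049] pitch 0.046 roll 0.02 midz bay 0.0334
small scene 377 dbay mm [ 1.5 -1.7] yaw 10.8 size [0.105 0.039] pitch 0.049 roll 0.033 midz bay 0.0309
small side 454 dbay mm [-5.6 -1.6] yaw 12.8 size [0.107 0.04 ] pitch 0.067 roll 0.015 midz bay 0.0316
rebate scene 428 dbay mm [ 1.3 -1.1] yaw 12.1 size [0.172 0.024] pitch 0.033 roll 0.086 midz bay 0.0364
rebate side 604 dbay mm [-3.3 -0.1] yaw 12.1 size [0.17  0.025] pitch 0.043 roll 0.049 midz bay 0.0367
birch scene 2275 [ 0.7914 -0.1679  0.0446]
birch scene 2277 [ 0.7915 -0.168   0.0447]
birch side 1526 [ 0.7724 -0.1741  0.0452]
birch side 1311 [ 0.7711 -0.1864  0.045 ]
mallet head scene 1419 [0.7966 0.0551 0.0657]
mallet head scene 1417 [0.7973 0.0552 0.0657]
mallet head side 718 [0.7757 0.0493 0.0661]
mallet head side 307 [0.7434 0.0531 0.0652]
clock 44.98 pos [ 0.5662 -0.2272  0.1911] jaw 101.74 w 0.8 F [-0.2  0.2  0.4] tilt [0.0047 0.0088]
joints [ 0.07  0.45  0.33  1.68 -0.17  1.04  2.23]
world delta cm [-6.86 34.1  -9.11] TOOL cm [-0.16 34.71  9.38] turn -0.36 rows 8.6
```

View pics/fin_scene.png

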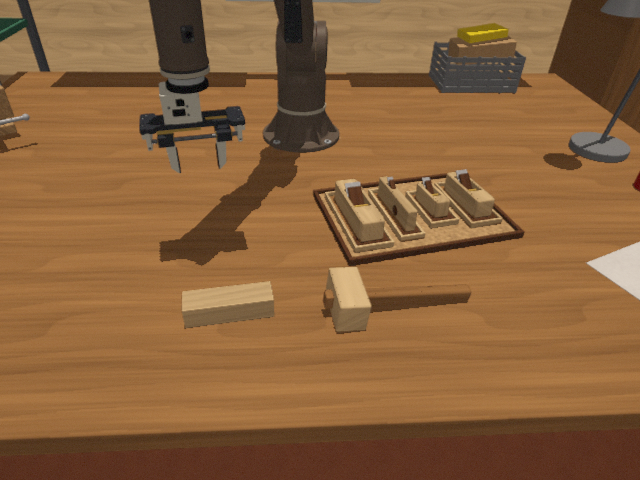

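View pics/fin_side.png

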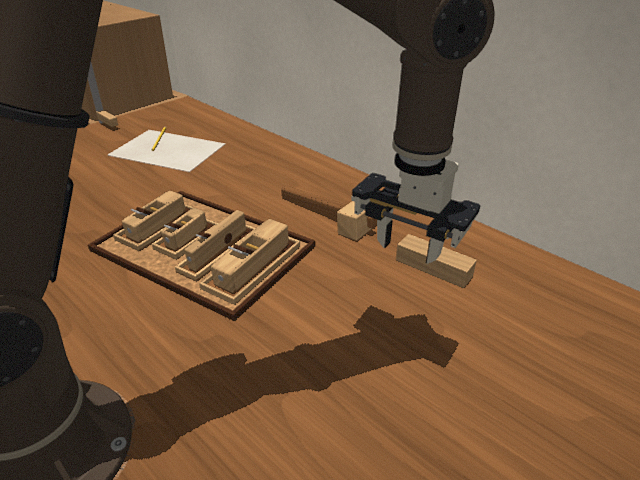

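All four planes are seated. The rebate plane's roll estimate is noisy because it's so narrow, so I'll check it against the bias when it stood on the bench before handing in.

Run:
```python
from meas import *
from cell import get_image
def roll(p,L,W,H,x,y,a,z):
    c=near(p,L,W,x,y,a,z,.0,-.003,.006); aa=np.radians(a);cc,ss=np.cos(aa),np.sin(aa)
    u=(c[:,0]-x)*cc+(c[:,1]-y)*ss; v=-(c[:,0]-x)*ss+(c[:,1]-y)*cc
    A=np.c_[u,v,np.ones(len(u))];w=np.ones(len(u),bool)
    for _ in range(4): s,*_=np.linalg.lstsq(A[w],c[w,2],rcond=None); w=abs(A@s-c[:,2])<.0025
    return np.round(s,3),w.sum()
for n,off0,off1 in [("scene",(.4622,-.3238),(.4788,.2086)),("side",(.4582,-.3248),(.4743,.2087))]:
    print(n,'bench',roll(cloud(dict(np.load(n+"0.npz"))).reshape(-1,3),.175,.024,.054,*off0,-7.6,.054))
    print(n,'bay',roll(cloud(get_image(n)).reshape(-1,3),.175,.024,.054,*off1,12.1,.0725))
```

```text
scene bench (array([-0.001, -0.027,  0.054]), np.int64(264))
scene bay (array([0.038, 0.04 , 0.073]), np.int64(248))
side bench (array([0.003, 0.01 , 0.054]), np.int64(836))
side bay (array([ 0.041, -0.017,  0.073]), np.int64(339))
```

```bash
python3 -c "
from cell import sign_off,observe
import numpy as np
print(np.abs(observe()['dq']).max()); print(sign_off())"
```

```text
0.028118005351759824
the job is handed in; nothing more can be done
None
```

All four planes are in their own bays, sole down with the toe up on the dark strip, and the job is handed in. It took about 45 s of the 128 s allowed. Each plane was lowered, pressed lightly until its toe met the strip, then released.

The small plane took an extra step. A half-turned wrist grip was pushing joint 3 toward its limit, so I set the plane back on the bench and regripped it.

| Check (my camera measurements) | Result | Limit |
|---|---|---|
| Plane middle from bay middle | up to 5.6 mm (large 2.6, medium 4.3, small 5.6, rebate 3.3) | 16 mm |
| Nose up | 0.033–0.067 rad | at least 0.015 rad |
| Height of large plane middle in bay | about 35 mm | 32–39 mm |
| Height of medium plane middle in bay | about 33 mm | 30–37 mm |
| Height of small plane middle in bay | about 31 mm | 28–35 mm |
| Height of rebate plane middle in bay | about 36.5 mm | 33–40 mm |

- **Camera disagreement:** the scene and side cameras differ by 5–7 mm along the bays. Each one alone is well within the limits.
- **Rebate plane roll:** the first readings were 0.05–0.09 rad. A repeat fit gave +0.04 and −0.02 rad, and the same fit gave up to 0.03 rad of error when the plane stood on the bench. I take it as upright, within the 0.13 rad limit.
- **Birch block and mallet:** from the scene camera neither moved more than 1 mm. The gripper partly blocked both in the side camera's last view, so that view could not confirm it.
- **At hand-in:** the arm was clear of everything. It was still settling slightly, with joint speeds up to 0.028 rad/s.

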